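# Unload terminal strips from a push-latch drying cabinet with a pull hook

## Task

The terminal strips in the drying cabinet are ready for soldering: press the cabinet's push-latch door so that it springs open, draw the tray out by its hidden eye with the pull hook, and stand every terminal strip upright in a pocket of its own in the soldering carrier, seated right down. Then slide the empty tray fully home again, press the door shut until it catches, and leave the pull hook lying flat on the bench. Do not disturb the other things on the bench.

Things in the scene. Friction and masses are not known exactly. Their poses are not given: they have to be found in the camera images.
- cabinet: grey sheet-metal drying cabinet, fixed, 170 (x) x 264 (y) x 100 mm high; origin at the centre of its underside, x from front to back, z up; its front plane is at x = -85 mm; the shut door's face stands 14 mm before that. Behind the door is an opening 250 mm wide, 12 to 92 mm above the bench. The top covers all behind the front plane; the tray sits deep under it, its eye out of sight
- door (a joint): angle (rad) of the aluminium front door: 0 shut, 2.0 wide open. No handle; a weak hinge spring (0.16 N m) swings it open. A push-push catch at its free edge holds it at 0: pressed 8 to 10 mm inward at the push pad (-0.04 to -0.055 rad, a few N; stop at -0.058) and let go, it springs open in 4 s. To shut: swing it to, press as deep again, let go: it stays caught. Each further press frees it
- door_hinge (a point): on the door's upright hinge axis at the cabinet's left, 52 mm above the bench, 16 mm before the front plane. The door is a panel 78 mm high (13 to 91 mm up) and 14 mm thick, just smaller than the opening, and reaches 243 mm from the axis. At angle a it points from the axis along (-sin a, -cos a) in the cabinet's frame; its outer face looks along (-cos a, sin a) and lies 2 mm behind the axis
- door_push (a point): the grey push pad on the door's outer face, 190 mm from the hinge axis, 52 mm above the bench; moves with the door
- tray (a joint): travel (m) of the steel tray: 0 fully home, growing as it slides out to the front, 0.15 at its stop (all strips then stand before the cabinet). 2 N move it. Its floor is 28 mm above the bench; it has four lanes 46 mm wide, ribs and side walls 7 mm higher than the floor, and a back wall 17 mm higher
- tray_eye (a point): middle of the upright bar (8 mm round) of the pull eye on the tray's front, 49 mm above the bench, in the middle of the cabinet's width; tray home: 48 mm behind the front plane. The eye is an upright bow in the x-z plane: the hole behind the bar is 22 mm high (38 to 60 mm up) and 23 mm deep; then comes the tray's flat front panel, 27 mm behind the bar's axis, 196 mm wide, 23 to 67 mm up
- pull_hook: pull hook lying flat on the bench: wooden handle 90 (x) x 24 (y) x 22 mm (z), then an 8 mm steel rod along +x, its end bent square to +y. Origin at the centre of the handle's underside, z up; rod axis 11 mm above the underside; the bent arm's axis is at x = 131 mm, its end at y = 32 mm. 0.16 kg, balanced near x = 20 mm. Grip it across the handle
- hook_tip (a point): point on the bent arm of the pull hook: x = 131, y = 18, z = 11 mm in its frame
- carrier: flat black soldering carrier, 168 x 104 x 16 mm, fixed; origin at the centre of its underside; its four pockets lie two by two, 80 mm apart along its x and 44 mm along its y
- pocket_1 (a point): centre of the floor of pocket 1 of the carrier: an oblong pocket 67 mm long along the carrier's x and 19 mm wide along its y, 10 mm deep; its floor is 6 mm above the bench
- pocket_2 (a point): centre of the floor of pocket 2 of the carrier: an oblong pocket 67 mm long along the carrier's x and 19 mm wide along its y, 10 mm deep; its floor is 6 mm above the bench
- pocket_3 (a point): centre of the floor of pocket 3 of the carrier: an oblong pocket 67 mm long along the carrier's x and 19 mm wide along its y, 10 mm deep; its floor is 6 mm above the bench
- pocket_4 (a point): centre of the floor of pocket 4 of the carrier: an oblong pocket 67 mm long along the carrier's x and 19 mm wide along its y, 10 mm deep; its floor is 6 mm above the bench
- strip_1: green six-way terminal strip with a white base, standing upright in a lane of the tray with its length front to back; 14 (x) x 62 (y) x 25 mm (z) in its own frame, origin at the centre of its underside, its y along its length; 30 g. Two to four of the four strips are there
- strip_2: green six-way terminal strip with a white base, standing upright in a lane of the tray with its length front to back; 14 (x) x 62 (y) x 25 mm (z) in its own frame, origin at the centre of its underside, its y along its length; 30 g. Two to four of the four strips are there
- strip_3: green six-way terminal strip with a white base, standing upright in a lane of the tray with its length front to back; 14 (x) x 62 (y) x 25 mm (z) in its own frame, origin at the centre of its underside, its y along its length; 30 g. Two to four of the four strips are there
- strip_4: green six-way terminal strip with a white base, standing upright in a lane of the tray with its length front to back; 14 (x) x 62 (y) x 25 mm (z) in its own frame, origin at the centre of its underside, its y along its length; 30 g. Two to four of the four strips are there
- solder_spool: the solder spool, a bystander (loose); origin at the centre of its underside
- flux_bottle: the white dropper bottle, a bystander (loose); origin at the centre of its underside
- strobe: the white and red strobe sounder left of the cabinet, a bystander (loose); origin at the centre of its underside

How it is judged:
By the outcome, as a careful person would: the job done as asked, in the order asked, and still so for the second after the job is handed in, with the robot touching nothing.
Of strip_1, strip_2, strip_3, strip_4 only 2 to 4 are there at a start; the rules pass over those that are not, and their reading is None.
At some moment in a run one of pull_hook may be knocked a few centimetres aside while the robot is not near it.
It also fails if it takes over 210 s, if anything falls off the work surface, if the arm or the gripper's body presses on something with over 40 N, if the wrist force passes 120 N, or if a joint passes its speed limit or range.

## Robot

A 6-joint arm with a two-finger parallel gripper is mounted at the origin on a cart in front of the work surface, level with it; the furniture and walls round the work are solid. World frame = base frame: x ahead of the robot, y to its left, z up, the work surface at z = 0. Lengths are in m, angles in rad, forces in N, time in s.
With the tool pointing down it reaches from about 0.25 to 0.775 m from the base axis. Payload 4 kg.
Tool frame: the origin (TCP) lies at the very end of the fingers, on their centre line; the grasp point (between the pads) lies 19 mm behind it (pinch_z is the distance from the TCP to the grasp point, in m); z points along the fingers, y is the direction in which the jaws open and shut (so a half turn about z gives the same grasp; the last joint's range is limited). The gripper opens to 85 mm and grips with 20 to 120 N. Pads are 22 mm wide; open, the fingers measure 114 mm over their backs; the gripper's body (76 mm by 85 mm) begins 54 mm behind the grasp point. The pads swing forward as they close: fully open they stand 13 mm farther back than shut.
Start: joints at [-1.326, 0.087, 1.371, -0, 1.684, -0.103], TCP at [0.187, -0.517, 0.231] pointing down, gripper open.
Joint ranges: [-3.1, 3.1], [-0.76, 2.03], [0.27, 2.55], [-1.08, 4.22], [0.17, 2.65], [-2.57, 2.57]. Speed limits (rad/s): [2.79, 2.79, 3.14, 3.14, 3.14, 3.14].

## Interface

Orientations are given as a 3x3 rotation matrix whose columns are the frame's x, y, z axes.
In Python, from bench import read_state, get_image, job_done, pinch_z gives the robot as it stands. The module is installed in compiled form; this text tells all that it offers.
- The arm moves only by the tool drive_tool, never from a script. Its argument "motion" is a list of rows, each an object of numbers: "hand": the closure in counts, from 0 (fully open) to 255 (shut); "dx", "dy", "dz": the shift along the tool's x, y, z in cm; "rx", "ry", "rz": the turn, a rotation vector about the tool's x, y, z in rad. A call has 1 to 8 rows; each row is the pose to reach, as a shift and turn from the pose commanded when the call began, along the tool's axes at that moment; what a row does not reach only later rows make up. A row lasts 1/8 s, in which the tool goes at most 62.5 mm and 10.7 degrees, less where a joint would pass 70% of its speed; a pose out of reach is approached as far as the arm can. A call with a gripper value outside its range is refused whole. The fingers move at their own pace and stop on an object; the grip force is fixed at half the most. Time passes only in rows, so rows that repeat a pose let the fingers close. It gives the time, the measured TCP pose, the force and the opening at its end, in the units of the state.
- read_state(): the state, without advancing time (a new reading comes with each control period).
- get_image(name): name is "scene" or "top" or "wrist"; returns a dict with "image" (384x512x3 uint8, blue, green, red), "z_map" (384x512 float32, m along the optical axis (not along the pixel's ray), 0 where there is no reading), "fx", "fy", "cx", "cy" (pixels), "world_from_camera" (4x4, takes a point from camera to world coordinates). Camera axes: x right, y down, z forward; pixel columns grow to the right and rows downward; lengths in m; the calibration is good to about 2 mm. A picture is of the moment at which its call begins.
- job_done(): hands the job in, once; it reports no verdict.
The state is a dict: "time_s": time; "joint_positions": joint angles; "qvel": joint speeds; "joint_efforts": joint torques, N m; "tool_pos": TCP position; "tool_rot": TCP orientation; "contact_force": force on the tool from outside, world axes, zero at the start; "torque": the same for the moment, N m; "grip_width": opening from 0.0 (shut) to 1.0 (fully open).
Only numpy, scipy, OpenCV 4.12 (cv2) and the standard library are available. Lean on these libraries where they do the work, as an engineer would, in place of code of your own. Each camera call takes 0.05 s, during which the arm holds its last target. There are 200 camera calls.

## Working session

There is one attempt and no reset: what is moved stays moved. The work goes in short steps, Python scripts to look and compute and a tool call to move; the robot and the scene stay as the last step left them, time stands still between calls to the robot, and variables do not carry over. Pictures are saved under pics/ and viewed, about 12 in all and at most 16, crops included, and the job is handed in when it is done.

Besides the shell and the picture viewer there is one more tool, called after "Call:" as name([rows], argument=value, ...), one row to a line, values as JSON. drive_tool: Moves the arm, as the interface text tells. Its arguments: {"type":"object","properties":{"motion":{"type":"array","items":{"type":"object","properties":{"hand":{"type":"number"},"dx":{"type":"number"},"dy":{"type":"number"},"dz":{"type":"number"},"rx":{"type":"number"},"ry":{"type":"number"},"rz":{"type":"number"}}}}},"required":["motion"]}

```bash
mkdir -p pics; cat > h.py <<'E'
import numpy as np, cv2
from bench import read_state, get_image, job_done, pinch_z
def snap(n,f):
    g=get_image(n); cv2.imwrite('pics/'+f+'.png',g['image']); return g
def pts(g):
    z=g['z_map']; v,u=np.indices(z.shape)
    p=np.stack([(u-g['cx'])/g['fx']*z,(v-g['cy'])/g['fy']*z,z],-1)
    T=g['world_from_camera']; w=p@T[:3,:3].T+T[:3,3]; w[z<=0]=np.nan; return w
def ray(g,u,v,h):
    T=g['world_from_camera']; d=T[:3,:3]@np.array([(u-g['cx'])/g['fx'],(v-g['cy'])/g['fy'],1]); o=T[:3,3]
    return o+d*(h-o[2])/d[2]
def rel(p):
    "shift in tool axes (cm) taking TCP to world p"
    s=read_state(); return np.round(100*np.array(s['tool_rot']).T@(np.array(p)-s['tool_pos']),2)
E
python3 - <<'E'
from h import *
np.set_printoptions(precision=4,suppress=True)
s=read_state(); print(s); print(pinch_z)
for n in('scene','top'):
    g=snap(n,n+'0'); np.savez('pics/'+n+'0.npz',**g); print(n,g['fx'],g['world_from_camera'])
E
```

```text
{'time_s': 0.0, 'joint_positions': array([-1.3261,  0.088 ,  1.3723,  0.    ,  1.6836, -0.1031]), 'qvel': array([ 0.    ,  0.0012,  0.0008, -0.0008, -0.0015, -0.001 ]), 'joint_efforts': array([  0.0006, -35.1863, -31.3273,  -0.    ,   0.0109,  -0.    ]), 'tool_pos': array([ 0.1873, -0.5166,  0.2301]), 'tool_rot': array([[ 0.9401,  0.3408, -0.0005],
       [ 0.3408, -0.9401,  0.0022],
       [ 0.0002, -0.0023, -1.    ]]), 'contact_force': array([-0.3405,  0.2796,  0.6382]), 'torque': array([-0.0149,  0.0337, -0.0151]), 'grip_width': 1.0029069203545973}
0.0187
scene 431.6147623695538 [[-0.7903 -0.3458  0.5058 -0.0637]
 [-0.6126  0.4614 -0.6417  0.7081]
 [-0.0114 -0.817  -0.5765  0.7665]
 [ 0.      0.      0.      1.    ]]
top 424.64907446160834 [[-0.0018 -0.9918  0.1279  0.3845]
 [-0.9999  0.0037  0.0153 -0.0837]
 [-0.0156 -0.1278 -0.9917  1.464 ]
 [ 0.      0.      0.      1.    ]]
```

```bash
python3 -c "
import cv2,numpy as np
a=cv2.imread('pics/scene0.png');b=cv2.imread('pics/top0.png')
cv2.imwrite('pics/both.png',cv2.resize(np.vstack([a,b]),(800,1200))[:, :]) 
"; ls pics
```

```text
both.png
scene0.npz
scene0.png
top0.npz
top0.png
```

View pics/scene0.png

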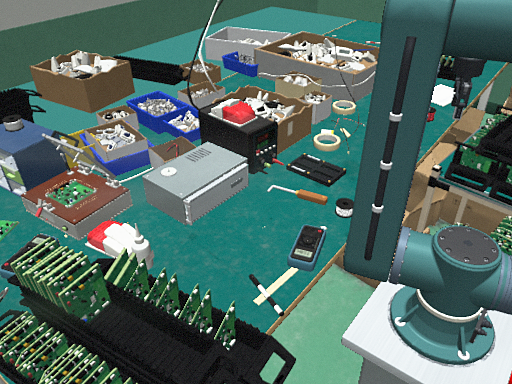

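View pics/top0.png

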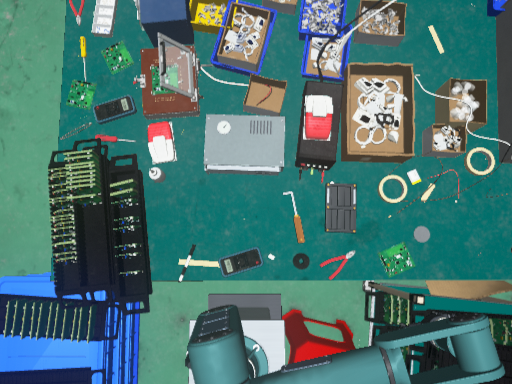

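The scene shows the cabinet (grey, top-view pixels 205–284, 115–170), the hook lying at (295,217) and the carrier at (341,208). The bottle is at (155,173), the strobe at (160,142) and the spool at (300,260). Next I'll measure them.

```bash
python3 - <<'E'
from h import *
np.set_printoptions(precision=4,suppress=True)
g=dict(np.load('pics/top0.npz')); w=pts(g); im=g['image'].astype(int)
b,gr,r=im[...,0],im[...,1],im[...,2]
def box(m,name):
    p=w[m]; q=p[:,:2]; q=q[~np.isnan(q).any(1)]
    rc=cv2.minAreaRect((q*1000).astype(np.float32)); print(name,m.sum(),rc,np.nanmedian(p[:,2]))
def roi(u0,u1,v0,v1):
    m=np.zeros(b.shape,bool); m[v0:v1,u0:u1]=1; return m
z=w[...,2]
box(roi(195,292,105,180)&(abs(z-.1)<.012),'cab top')
box(roi(278,318,185,250)&(z>.006)&(z<.04)&(r>b+60),'handle')
rod=roi(278,300,185,218)&(r<b+40)&(gr>150)&(r>140); box(rod,'rod')
box(roi(322,360,178,240)&(z>.006)&(b<90)&(gr<90),'carrier')
box(roi(288,312,250,272)&(z>.006),'spool')
box(roi(145,180,115,165)&(z>.01),'strobe'); box(roi(145,166,164,185)&(z>.01),'flux')
for y in np.where(rod)[0:1][0][::3]: pass
print(np.nanmedian(z[180:186,230:280]), np.nanmedian(z[220:240,200:270]))
S=dict(np.load('pics/scene0.npz'))
c=g['image'][95:275,190:370]; d=S['image'][130:230,135:360]
cv2.imwrite('pics/c.png',np.vstack([cv2.resize(c,(600,600))[:, :], ])); cv2.imwrite('pics/d.png',cv2.resize(d,(788,350)))
E
```

```text
cab top 4278 ((736.2650756835938, -27.374435424804688), (265.1841125488281, 187.78665161132812), 88.8524398803711) 0.09978352088212072
handle 175 ((455.7505798339844, -210.015869140625), (94.45868682861328, 21.637218475341797), 10.753595352172852) 0.02191305109648578
rod 72 ((549.946533203125, -191.9998779296875), (87.29438781738281, 31.865474700927734), 30.17558479309082) 0.013300269600960868
carrier 343 ((534.1557006835938, -346.1316833496094), (115.23094940185547, 182.84988403320312), 87.94402313232422) 0.014414278413610537
spool 201 ((348.1435241699219, -211.89022827148438), (56.94189453125, 57.731483459472656), 18.152297973632812) 0.03107017188052219
strobe 1074 ((769.8570556640625, 256.03302001953125), (162.12657165527344, 121.20966339111328), 4.4526801109313965) 0.03972985887127567
flux 188 ((637.524169921875, 271.4217529296875), (41.61513137817383, 41.879127502441406), 12.683805465698242) 0.0708574459300858
4.330983284861478e-05 -0.00020424581726619095
```

View pics/c.png

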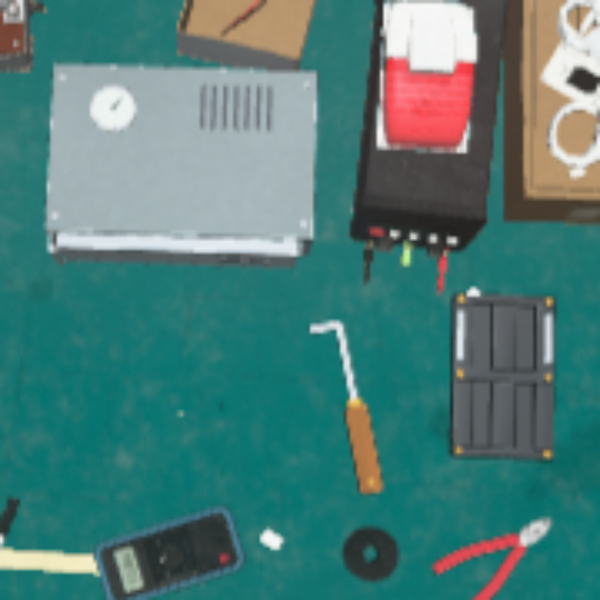

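View pics/d.png

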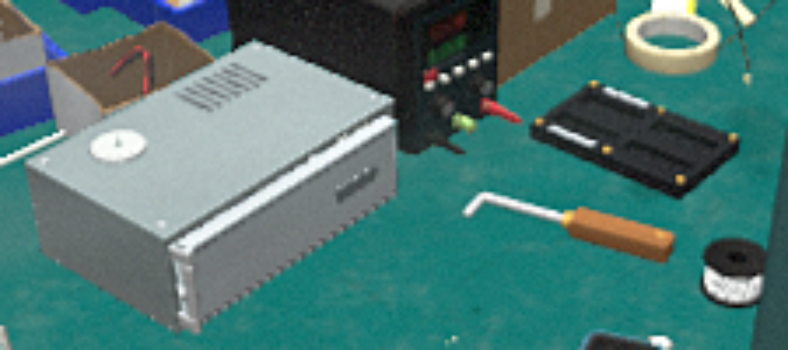

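```bash
python3 - <<'E'
from h import *
np.set_printoptions(precision=4,suppress=True)
g=dict(np.load('pics/top0.npz')); w=pts(g); im=g['image'].astype(int); z=w[...,2]
m=np.zeros(z.shape,bool); m[105:180,195:292]=1
M=m&(z>.095)&(z<.106)
p=w[M]; rc=cv2.minAreaRect((p[:,:2]*1000).astype(np.float32)); print(rc)
# front edge line per column, left/right edges
fe=[];
for u in range(212,280):
    v=np.where(M[:,u])[0].max(); fe.append(ray(g,u,v+.5,.1))
fe=np.array(fe); k=np.polyfit(fe[:,1],fe[:,0],1); print('front x at y=-.027',np.polyval(k,-.027),'yaw',np.degrees(-np.arctan(k[0])))
for f in(np.min,np.max):
    e=np.array([ray(g,f(np.where(M[v])[0])+(.5 if f is np.max else -.5),v,.1) for v in range(125,160)])
    k=np.polyfit(e[:,0],e[:,1],1); print('side y',np.polyval(k,.73),np.degrees(np.arctan(k[0])))
be=np.array([ray(g,u,np.where(M[:,u])[0].min()-.5,.1) for u in range(212,280)]); k=np.polyfit(be[:,1],be[:,0],1); print('back',np.polyval(k,-.027),np.degrees(-np.arctan(k[0])))
s=read_state(); print(rel([.48,-.15,.35]))
E
```

```text
((736.03564453125, -27.951904296875), (263.96624755859375, 184.569091796875), 87.86396026611328)
front x at y=-.027 0.6558124530933361 yaw -2.209947883932689
side y 0.10388221570936748 -1.8640202818995641
side y -0.1596497082928116 -2.9512859406736327
back 0.8278146374014564 -2.26389344562813
[ 40.01 -24.52 -11.92]
```

Call:
drive_tool([
  {"dx": 10,"dy": -6,"dz": -6,"rz": 0.13,"hand": 255},
  {"dx": 20,"dy": -12,"dz": -12,"rz": 0.26,"hand": 255},
  {"dx": 30,"dy": -18,"dz": -12,"rz": 0.386,"hand": 255},
  {"dx": 40,"dy": -24.5,"dz": -12,"rz": 0.386,"hand": 255},
  {"dx": 40,"dy": -24.5,"dz": -12,"rz": 0.386,"hand": 255},
  {"dx": 40,"dy": -24.5,"dz": -12,"rz": 0.386,"hand": 255},
])

```text
schema error: expected keys hand, dx, dy, dz, rx, ry, rz
```

```bash
python3 - <<'E'
from h import *
np.set_printoptions(precision=4,suppress=True)
g=snap('wrist','w1'); np.savez('pics/w1.npz',**g); s=read_state(); print(s['tool_pos'],s['tool_rot'],s['grip_width'])
print(g['fx'],g['cx'],g['world_from_camera'])
S=dict(np.load('pics/scene0.npz')); W=pts(S); print(W[180:187:2,230:246:3])
E
```

```text
[ 0.1873 -0.5167  0.2304] [[ 0.9401  0.3408 -0.0004]
 [ 0.3408 -0.9401  0.0017]
 [ 0.0002 -0.0018 -1.    ]] 0.9965003731552153
333.14276798918814 260.43731945231343 [[ 0.3408 -0.8981 -0.2779  0.2595]
 [-0.9401 -0.326  -0.0993 -0.491 ]
 [-0.0014  0.2951 -0.9555  0.3734]
 [ 0.      0.      0.      1.    ]]
[[[ 0.645  -0.0661  0.0713]
  [ 0.6425 -0.0764  0.0668]
  [ 0.6406 -0.0875  0.0616]
  [ 0.6413 -0.1017  0.0538]
  [ 0.6431 -0.1176  0.0446]
  [ 0.6402 -0.1282  0.0401]]

 [[ 0.6417 -0.0621  0.0677]
  [ 0.6441 -0.0777  0.0584]
  [ 0.6426 -0.0893  0.0527]
  [ 0.6412 -0.1013  0.0469]
  [ 0.642  -0.1159  0.0387]
  [ 0.6389 -0.1263  0.0343]]

 [[ 0.6431 -0.0631  0.0596]
  [ 0.6408 -0.0736  0.0549]
  [ 0.6419 -0.0882  0.0465]
  [ 0.6423 -0.1022  0.0387]
  [ 0.6394 -0.1125  0.0342]
  [ 0.6395 -0.1267  0.0265]]

 [[ 0.6455 -0.0653  0.0504]
  [ 0.6409 -0.0733  0.0479]
  [ 0.6415 -0.0872  0.0399]
  [ 0.6434 -0.103   0.0305]
  [ 0.6415 -0.1146  0.0249]
  [ 0.6413 -0.1285  0.0174]]]
```

View pics/w1.png

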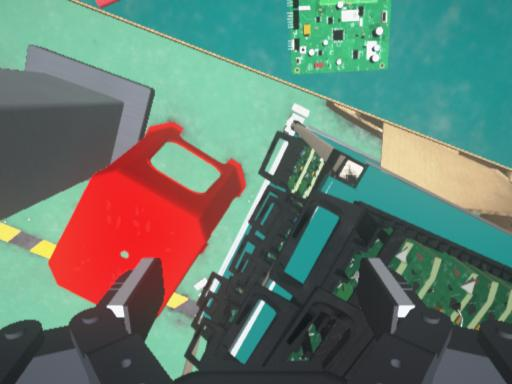

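The wrist view shows the floor and the open fingers, because the move was refused: every row needs all the keys. I'll resend it.

Call:
drive_tool([
  {"dx": 10,"dy": -6,"dz": -6,"rx": 0,"ry": 0,"rz": 0.13,"hand": 255},
  {"dx": 20,"dy": -12,"dz": -12,"rx": 0,"ry": 0,"rz": 0.26,"hand": 255},
  {"dx": 30,"dy": -18,"dz": -12,"rx": 0,"ry": 0,"rz": 0.386,"hand": 255},
  {"dx": 40,"dy": -24.5,"dz": -12,"rx": 0,"ry": 0,"rz": 0.386,"hand": 255},
  {"dx": 40,"dy": -24.5,"dz": -12,"rx": 0,"ry": 0,"rz": 0.386,"hand": 255},
  {"dx": 40,"dy": -24.5,"dz": -12,"rx": 0,"ry": 0,"rz": 0.386,"hand": 255},
  {"dx": 40,"dy": -24.5,"dz": -12,"rx": 0,"ry": 0,"rz": 0.386,"hand": 255},
])

```text
time_s: 1.02
tool_pos: [0.4495, -0.1883, 0.3434]
tool_rot: [[0.999, -0.038, -0.0], [-0.038, -0.999, -0.0], [0.0, 0.0, -1.0]]
contact_force: [0.1, 0.3, 0.4]
grip_width: -0.001
```

```bash
python3 - <<'E'
from h import *
np.set_printoptions(precision=4,suppress=True)
g=snap('wrist','w1'); np.savez('pics/w1.npz',**g); s=read_state(); print(s['tool_pos'],s['tool_rot'],s['grip_width'])
print(g['world_from_camera'])
print(rel([.60,-.092,.04]))
E
```

```text
[ 0.4537 -0.182   0.3446] [[ 0.9996 -0.028   0.0055]
 [-0.028  -0.9996  0.005 ]
 [ 0.0054 -0.0051 -1.    ]] -0.0018249918901570789
[[-0.0384 -0.9548 -0.2948  0.526 ]
 [-0.9993  0.0371  0.0099 -0.1907]
 [ 0.0015  0.2949 -0.9555  0.4866]
 [ 0.      0.      0.      1.    ]]
[14.21 -9.25 30.58]
```

View pics/w1.png

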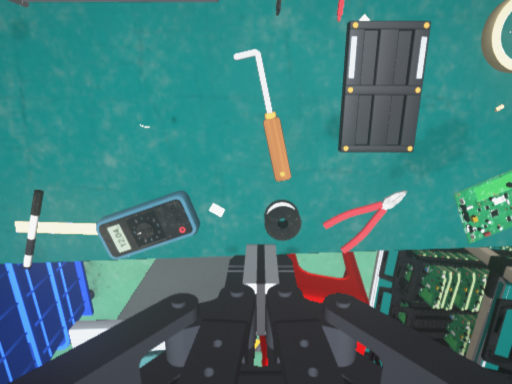

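The wrist view shows the hook with its handle at (277,148) and bend at (257,52), the carrier at (384,86) and the spool at (282,219). I'll measure the hook and carrier from this view.

```bash
python3 - <<'E'
from h import *
np.set_printoptions(precision=4,suppress=True)
g=dict(np.load('pics/w1.npz')); w=pts(g); im=g['image'].astype(int)
b,gr,r=[im[...,i] for i in range(3)]
def roi(u0,u1,v0,v1):
    m=np.zeros(b.shape,bool); m[v0:v1,u0:u1]=1; return m
def rect(m,h):
    v,u=np.where(m); P=np.array([ray(g,a,c,h)[:2] for a,c in zip(u,v)])*1000
    return cv2.minAreaRect(P.astype(np.float32))
print('handle',rect(roi(255,300,108,185)&(r>b+50)&(r>gr+20),.02))
m=roi(230,275,45,112)&(r>150)&(b>130); v,u=np.where(m)
P=np.array([ray(g,a,c,.015)[:2] for a,c in zip(u,v)]); print('rod max x',P[P[:,0].argmax()],'max y',P[P[:,1].argmax()])
m=(roi(335,440,15,158)&(gr<100)).astype(np.uint8)
m=cv2.morphologyEx(m,cv2.MORPH_OPEN,np.ones((5,5)))
c=max(cv2.findContours(m,0,1)[0],key=cv2.contourArea); print(cv2.minAreaRect(c))
mm=np.zeros_like(m); cv2.drawContours(mm,[c],-1,1,-1); print('carrier',rect(mm>0,.016))
# yellow screws
y=(roi(335,440,15,158)&(r>b+60)&(gr>b+40)).astype(np.uint8)
n,_,st,ce=cv2.connectedComponentsWithStats(y)
for i in range(1,n): print(st[i,4],ce[i],ray(g,*ce[i],.016))
c=g['image'][15:160,330:440]; cv2.imwrite('pics/carr.png',cv2.resize(np.clip(c.astype(float)*2.5,0,255).astype(np.uint8),None,fx=4,fy=4,interpolation=3))
E
```

```text
handle ((456.9695739746094, -211.37368774414062), (95.75078582763672, 22.65016746520996), 10.288684844970703)
rod max x [ 0.5851 -0.184 ] max y [ 0.5752 -0.1587]
((388.0791320800781, 84.91989135742188), (67.06118774414062, 135.8338165283203), 7.765166282653809)
carrier ((528.1515502929688, -360.2852783203125), (94.796142578125, 165.4311981201172), 87.73418426513672)
27 [354.9259  24.5926] [ 0.6085 -0.315   0.016 ]
28 [426.1071  25.    ] [ 0.6046 -0.4057  0.016 ]
26 [350.   89.5] [ 0.53   -0.3119  0.016 ]
26 [417.3462  89.6538] [ 0.5264 -0.4024  0.016 ]
20 [345.3 147.9] [ 0.4518 -0.3085  0.016 ]
23 [409.3913 148.0435] [ 0.4481 -0.399   0.016 ]
```

View pics/carr.png

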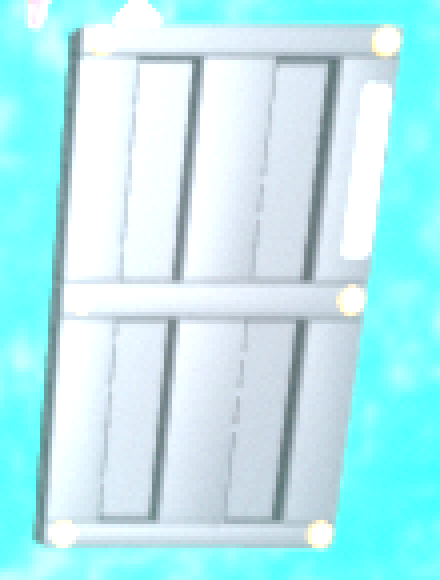

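Call:
drive_tool([
  {"dx": 0,"dy": 0,"dz": 0,"rx": 0,"ry": 0,"rz": 0,"hand": 255},
  {"dx": 0,"dy": 0,"dz": 0,"rx": 0,"ry": 0,"rz": 0,"hand": 255},
  {"dx": 0,"dy": 0,"dz": 0,"rx": 0,"ry": 0,"rz": 0,"hand": 255},
])

```text
time_s: 1.45
tool_pos: [0.4478, -0.1913, 0.3429]
tool_rot: [[0.999, -0.041, -0.001], [-0.041, -0.999, 0.0], [-0.001, -0.0, -1.0]]
contact_force: [0.1, -0.2, 0.0]
grip_width: -0.001
```

```bash
python3 - <<'E'
from h import *
for i in range(3):
    s=read_state(); print(s['tool_pos'],s['tool_rot'])
print(rel([.60,-.092,.04]))
E
```

```text
[ 0.44784232 -0.19132531  0.3429201 ] [[ 9.99161139e-01 -4.09425296e-02 -8.53454781e-04]
 [-4.09424663e-02 -9.99161501e-01  9.15276673e-05]
 [-8.56486534e-04 -5.65083447e-05 -9.99999632e-01]]
[ 0.44784232 -0.19132531  0.3429201 ] [[ 9.99161139e-01 -4.09425296e-02 -8.53454781e-04]
 [-4.09424663e-02 -9.99161501e-01  9.15276673e-05]
 [-8.56486534e-04 -5.65083447e-05 -9.99999632e-01]]
[ 0.44784232 -0.19132531  0.3429201 ] [[ 9.99161139e-01 -4.09425296e-02 -8.53454781e-04]
 [-4.09424663e-02 -9.99161501e-01  9.15276673e-05]
 [-8.56486534e-04 -5.65083447e-05 -9.99999632e-01]]
[ 14.82 -10.55  30.28]
```

The carrier crop shows the four pockets two by two, in line with its six screws. Next I go down in front of the push pad.

Call:
drive_tool([
  {"dx": 4,"dy": -3,"dz": 0,"rx": 0,"ry": 0,"rz": 0,"hand": 255},
  {"dx": 8,"dy": -6,"dz": 3,"rx": 0,"ry": 0,"rz": 0,"hand": 255},
  {"dx": 12,"dy": -9,"dz": 7,"rx": 0,"ry": 0,"rz": 0,"hand": 255},
  {"dx": 14,"dy": -10.5,"dz": 12,"rx": 0,"ry": 0,"rz": 0,"hand": 255},
  {"dx": 14,"dy": -10.5,"dz": 17,"rx": 0,"ry": 0,"rz": 0,"hand": 255},
  {"dx": 14,"dy": -10.5,"dz": 22,"rx": 0,"ry": 0,"rz": 0,"hand": 255},
  {"dx": 14,"dy": -10.5,"dz": 27,"rx": 0,"ry": 0,"rz": 0,"hand": 255},
  {"dx": 14,"dy": -10.5,"dz": 30.3,"rx": 0,"ry": 0,"rz": 0,"hand": 255},
])

```text
time_s: 2.45
tool_pos: [0.5905, -0.0919, 0.037]
tool_rot: [[0.999, -0.041, -0.004], [-0.041, -0.999, 0.001], [-0.004, -0.001, -1.0]]
contact_force: [0.1, -0.0, 0.4]
grip_width: 0.001
```

Call:
drive_tool([
  {"dx": 0.5,"dy": 0,"dz": 0,"rx": 0,"ry": 0,"rz": 0,"hand": 255},
  {"dx": 1,"dy": 0,"dz": 0,"rx": 0,"ry": 0,"rz": 0,"hand": 255},
  {"dx": 1.5,"dy": 0,"dz": 0,"rx": 0,"ry": 0,"rz": 0,"hand": 255},
  {"dx": 2,"dy": 0,"dz": 0,"rx": 0,"ry": 0,"rz": 0,"hand": 255},
  {"dx": 2.5,"dy": 0,"dz": 0,"rx": 0,"ry": 0,"rz": 0,"hand": 255},
  {"dx": 2.5,"dy": 0,"dz": 0,"rx": 0,"ry": 0,"rz": 0,"hand": 255},
])

```text
time_s: 3.2
tool_pos: [0.6181, -0.0914, 0.0406]
tool_rot: [[0.999, -0.038, 0.001], [-0.038, -0.999, -0.0], [0.001, 0.0, -1.0]]
contact_force: [-0.7, 0.2, -0.3]
grip_width: 0.001
```

Call:
drive_tool([
  {"dx": 0.4,"dy": 0,"dz": 0,"rx": 0,"ry": 0,"rz": 0,"hand": 255},
  {"dx": 0.8,"dy": 0,"dz": 0,"rx": 0,"ry": 0,"rz": 0,"hand": 255},
  {"dx": 1.2,"dy": 0,"dz": 0,"rx": 0,"ry": 0,"rz": 0,"hand": 255},
  {"dx": 1.5,"dy": 0,"dz": 0,"rx": 0,"ry": 0,"rz": 0,"hand": 255},
  {"dx": 1.5,"dy": 0,"dz": 0,"rx": 0,"ry": 0,"rz": 0,"hand": 255},
])

```text
time_s: 3.82
tool_pos: [0.6326, -0.092, 0.0402]
tool_rot: [[0.999, -0.038, -0.0], [-0.038, -0.999, 0.0], [-0.0, -0.0, -1.0]]
contact_force: [-0.5, 0.8, -0.2]
grip_width: 0.0
```

Call:
drive_tool([
  {"dx": 0.2,"dy": 0,"dz": 0,"rx": 0,"ry": 0,"rz": 0,"hand": 255},
  {"dx": 0.4,"dy": 0,"dz": 0,"rx": 0,"ry": 0,"rz": 0,"hand": 255},
  {"dx": 0.4,"dy": 0,"dz": 0,"rx": 0,"ry": 0,"rz": 0,"hand": 255},
])

```text
time_s: 4.2
tool_pos: [0.6366, -0.0922, 0.0402]
tool_rot: [[0.999, -0.038, -0.0], [-0.038, -0.999, -0.0], [-0.0, 0.0, -1.0]]
contact_force: [-0.9, -0.2, 0.6]
grip_width: -0.002
```

Call:
drive_tool([
  {"dx": 0.2,"dy": 0,"dz": 0,"rx": 0,"ry": 0,"rz": 0,"hand": 255},
  {"dx": 0.4,"dy": 0,"dz": 0,"rx": 0,"ry": 0,"rz": 0,"hand": 255},
  {"dx": 0.4,"dy": 0,"dz": 0,"rx": 0,"ry": 0,"rz": 0,"hand": 255},
])

```text
time_s: 4.58
tool_pos: [0.6402, -0.0922, 0.0402]
tool_rot: [[0.999, -0.038, -0.001], [-0.038, -0.999, 0.0], [-0.001, -0.0, -1.0]]
contact_force: [-3.4, 1.3, 0.6]
grip_width: 0.002
```

```bash
python3 - <<'E'
from h import *
g=get_image('scene'); c=np.hstack([g['image'][110:230,130:290]]); cv2.imwrite('pics/e.png',cv2.resize(c,None,fx=4,fy=4))
E
```

```text
(no output)
```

View pics/e.png

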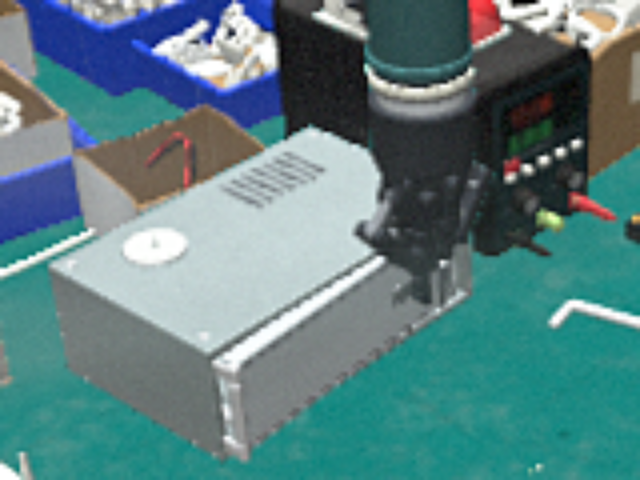

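The fingers are at the pad and the force is starting to rise. I'll press on in small steps.

Call:
drive_tool([
  {"dx": 0.1,"dy": 0,"dz": 0,"rx": 0,"ry": 0,"rz": 0,"hand": 255},
  {"dx": 0.2,"dy": 0,"dz": 0,"rx": 0,"ry": 0,"rz": 0,"hand": 255},
  {"dx": 0.2,"dy": 0,"dz": 0,"rx": 0,"ry": 0,"rz": 0,"hand": 255},
])

```text
time_s: 5.0
tool_pos: [0.6417, -0.0923, 0.0402]
tool_rot: [[0.999, -0.038, -0.002], [-0.038, -0.999, 0.0], [-0.002, -0.0, -1.0]]
contact_force: [-5.3, 0.8, 2.5]
grip_width: -0.003
```

Call:
drive_tool([
  {"dx": 0.1,"dy": 0,"dz": 0,"rx": 0,"ry": 0,"rz": 0,"hand": 255},
  {"dx": 0.2,"dy": 0,"dz": 0,"rx": 0,"ry": 0,"rz": 0,"hand": 255},
  {"dx": 0.2,"dy": 0,"dz": 0,"rx": 0,"ry": 0,"rz": 0,"hand": 255},
])

```text
time_s: 5.38
tool_pos: [0.6426, -0.0923, 0.04]
tool_rot: [[0.999, -0.038, -0.005], [-0.038, -0.999, 0.0], [-0.005, -0.0, -1.0]]
contact_force: [-8.7, 1.1, 3.5]
grip_width: -0.005
```

Call:
drive_tool([
  {"dx": -2,"dy": 0,"dz": 0,"rx": 0,"ry": 0,"rz": 0,"hand": 255},
  {"dx": -4,"dy": 0.5,"dz": 0,"rx": 0,"ry": 0,"rz": 0,"hand": 255},
  {"dx": -6,"dy": 2,"dz": 0,"rx": 0,"ry": 0,"rz": 0,"hand": 255},
  {"dx": -7,"dy": 3,"dz": -5,"rx": 0,"ry": 0,"rz": 0,"hand": 255},
  {"dx": -7,"dy": 5,"dz": -10,"rx": 0,"ry": 0,"rz": 0,"hand": 255},
  {"dx": -8,"dy": 7,"dz": -15,"rx": 0,"ry": 0,"rz": 0,"hand": 160},
  {"dx": -12,"dy": 9,"dz": -19,"rx": 0,"ry": 0,"rz": 0,"hand": 100},
  {"dx": -16,"dy": 10,"dz": -19,"rx": 0,"ry": 0,"rz": 0,"hand": 100},
])

```text
time_s: 6.38
tool_pos: [0.4828, -0.1888, 0.236]
tool_rot: [[0.999, -0.039, 0.012], [-0.039, -0.999, -0.007], [0.012, 0.006, -1.0]]
contact_force: [0.2, 0.5, 0.4]
grip_width: 0.604
```

```bash
python3 - <<'E'
from h import *
np.set_printoptions(precision=4,suppress=True)
s=read_state(); print(s['tool_pos'],s['grip_width'])
for n in('scene',):
    g=snap(n,'sc1'); cv2.imwrite('pics/f.png',cv2.resize(g['image'][110:260,130:380],None,fx=3,fy=3))
E
```

```text
[ 0.4828 -0.1888  0.236 ] 0.6039184422317976
```

View pics/f.png

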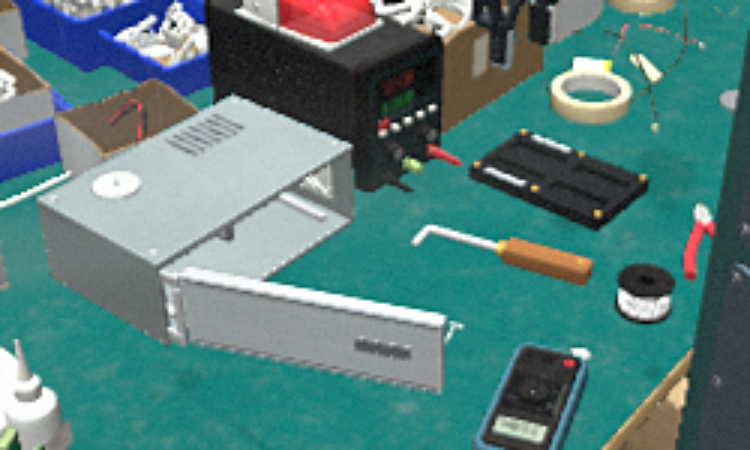

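The door swings open freely, with hook and carrier as before. Next I'll re-measure the handle from here.

```bash
cat >> h.py <<'E'
def roi(sh,u0,u1,v0,v1):
    m=np.zeros(sh,bool); m[v0:v1,u0:u1]=1; return m
def rect(g,m,h):
    v,u=np.where(m); P=np.array([ray(g,a,c,h)[:2] for a,c in zip(u,v)])*1000
    return cv2.minAreaRect(P.astype(np.float32))
def handle(g):
    b,gr,r=[g['image'][...,i].astype(int) for i in range(3)]
    w=pts(g); m=((r>b+50)&(r>gr+20)&(r<gr*2.2)&(w[...,0]>.3)&(w[...,0]<.62)&(w[...,1]>-.3)&(w[...,1]<.05)&(w[...,2]<.1)).astype(np.uint8)
    m=cv2.morphologyEx(m,cv2.MORPH_OPEN,np.ones((3,3)))
    n,l,st,_=cv2.connectedComponentsWithStats(m); i=1+st[1:,4].argmax(); z=np.nanmedian(w[l==i][:,2]); return st[i],z,rect(g,l==i,z-.002)
E
python3 - <<'E'
from h import *
np.set_printoptions(precision=4,suppress=True)
g=snap('wrist','w2'); print(handle(g)); print(read_state()['tool_pos'],rel([.4663,-.2089,.003]))
E
```

```text
(array([ 264,  144,   34,   84, 1613], dtype=int32), np.float64(0.022426584898391833), ((457.628662109375, -211.2126007080078), (95.58395385742188, 22.750097274780273), 10.211403846740723))
[ 0.4794 -0.1879  0.2325] [-1.32  2.08 22.95]
```

Call:
drive_tool([
  {"dx": -0.4,"dy": 0.8,"dz": 3,"rx": 0,"ry": 0,"rz": -0.1,"hand": 100},
  {"dx": -1.2,"dy": 2.2,"dz": 8,"rx": 0,"ry": 0,"rz": -0.218,"hand": 100},
  {"dx": -1.2,"dy": 2.2,"dz": 13,"rx": 0,"ry": 0,"rz": -0.218,"hand": 100},
  {"dx": -1.2,"dy": 2.2,"dz": 17,"rx": 0,"ry": 0,"rz": -0.218,"hand": 100},
  {"dx": -1.2,"dy": 2.2,"dz": 19,"rx": 0,"ry": 0,"rz": -0.218,"hand": 100},
  {"dx": -1.2,"dy": 2.2,"dz": 19,"rx": 0,"ry": 0,"rz": -0.218,"hand": 100},
])

```text
time_s: 7.22
tool_pos: [0.4676, -0.2071, 0.0381]
tool_rot: [[0.984, 0.179, -0.003], [0.179, -0.984, 0.002], [-0.002, -0.002, -1.0]]
contact_force: [-0.2, -0.4, -0.0]
grip_width: 0.611
```

```bash
python3 - <<'E'
from h import *
np.set_printoptions(precision=4,suppress=True)
s=read_state();print(s['tool_pos'],s['tool_rot'],rel([.4668,-.2092,.003]))
E
```

```text
[ 0.4676 -0.2071  0.0381] [[ 0.9839  0.1789 -0.0029]
 [ 0.1789 -0.9839  0.0019]
 [-0.0025 -0.0024 -1.    ]] [-0.1   0.2   3.51]
```

Call:
drive_tool([
  {"dx": -0.1,"dy": 0.2,"dz": 1.5,"rx": 0,"ry": 0,"rz": 0,"hand": 100},
  {"dx": -0.1,"dy": 0.2,"dz": 2.7,"rx": 0,"ry": 0,"rz": 0,"hand": 100},
  {"dx": -0.1,"dy": 0.2,"dz": 3.3,"rx": 0,"ry": 0,"rz": 0,"hand": 100},
  {"dx": -0.1,"dy": 0.2,"dz": 3.3,"rx": 0,"ry": 0,"rz": 0,"hand": 100},
  {"dx": -0.1,"dy": 0.2,"dz": 3.3,"rx": 0,"ry": 0,"rz": 0,"hand": 255},
  {"dx": -0.1,"dy": 0.2,"dz": 3.3,"rx": 0,"ry": 0,"rz": 0,"hand": 255},
  {"dx": -0.1,"dy": 0.2,"dz": 3.3,"rx": 0,"ry": 0,"rz": 0,"hand": 255},
  {"dx": -0.1,"dy": 0.2,"dz": 3.3,"rx": 0,"ry": 0,"rz": 0,"hand": 255},
])

```text
time_s: 8.22
tool_pos: [0.468, -0.2104, 0.0082]
tool_rot: [[0.984, 0.179, 0.002], [0.179, -0.984, -0.001], [0.001, 0.001, -1.0]]
contact_force: [0.5, -0.3, 4.2]
grip_width: 0.258
```

```bash
python3 - <<'E'
from h import *
np.set_printoptions(precision=4,suppress=True)
s=read_state();print(s['tool_pos'],s['tool_rot'],s['grip_width'])
T=np.array(s['tool_pos']);p=np.array(s['tool_pos'])
c=np.array([.4572,-.2112]);a=np.radians(10.3);ex=np.array([np.cos(a),np.sin(a)]);ey=np.array([-ex[1],ex[0]])
print('TCP in hook frame',(p[:2]-c)@ex,(p[:2]-c)@ey)
# cabinet
cc=np.array([.742,-.028]);b=np.radians(-2.2);cx=np.array([np.cos(b),np.sin(b)]);cy=np.array([-cx[1],cx[0]])
q=[(p[:2]-c)@ex,0]
def tcp(armx,axy): # arm axis at cabinet x=armx (from front plane, + in), hook axis y
    return cc+cx*(-.085+armx-(.131-q[0]))+cy*(axy)
for n,ax,ay in(('out',-.05,-.05),('in',.062,-.05),('eng',.062,-.018),('pulled',-.095,-.018)): print(n,tcp(ax,ay))
E
```

```text
[ 0.468  -0.2104  0.0082] [[ 0.9839  0.1788  0.0016]
 [ 0.1788 -0.9839 -0.001 ]
 [ 0.0014  0.0013 -1.    ]] 0.25805556807535385
TCP in hook frame 0.01080782019029597 -0.001132759911968971
out [ 0.4851 -0.0682]
in [ 0.597  -0.0725]
eng [ 0.5982 -0.0405]
pulled [ 0.4413 -0.0345]
```

Call:
drive_tool([
  {"dx": 0,"dy": 0,"dz": -2,"rx": 0,"ry": 0,"rz": 0,"hand": 255},
  {"dx": 0,"dy": 0,"dz": -4,"rx": 0,"ry": 0,"rz": 0,"hand": 255},
  {"dx": 1,"dy": -3,"dz": -4,"rx": 0,"ry": 0,"rz": 0.07,"hand": 255},
  {"dx": 2,"dy": -6,"dz": -4,"rx": 0,"ry": 0,"rz": 0.14,"hand": 255},
  {"dx": 3,"dy": -9,"dz": -4,"rx": 0,"ry": 0,"rz": 0.218,"hand": 255},
  {"dx": 4,"dy": -12,"dz": -4,"rx": 0,"ry": 0,"rz": 0.218,"hand": 255},
  {"dx": 4.2,"dy": -13.7,"dz": -4,"rx": 0,"ry": 0,"rz": 0.218,"hand": 255},
  {"dx": 4.2,"dy": -13.7,"dz": -4,"rx": 0,"ry": 0,"rz": 0.218,"hand": 255},
])

```text
time_s: 9.22
tool_pos: [0.4835, -0.067, 0.0467]
tool_rot: [[0.999, -0.036, -0.001], [-0.036, -0.999, -0.0], [-0.001, 0.0, -1.0]]
contact_force: [0.2, 0.0, -1.6]
grip_width: 0.261
```

```bash
python3 - <<'E'
from h import *
np.set_printoptions(precision=4,suppress=True)
s=read_state();print(s['tool_pos'],s['tool_rot'],s['grip_width'])
print(rel([.4851,-.0682,.046]))
g=snap('wrist','w3'); np.savez('pics/w3.npz',**g)
S=snap('scene','s3'); np.savez('pics/s3.npz',**S)
cv2.imwrite('pics/g.png',np.vstack([cv2.resize(g['image'],(400,300)),cv2.resize(S['image'][130:280,130:330],(400,300))]))
E
```

```text
[ 0.4835 -0.067   0.0467] [[ 0.9993 -0.0362 -0.0014]
 [-0.0362 -0.9993 -0.0002]
 [-0.0014  0.0003 -1.    ]] 0.2609084597693533
[0.16 0.11 0.07]
```

View pics/g.png

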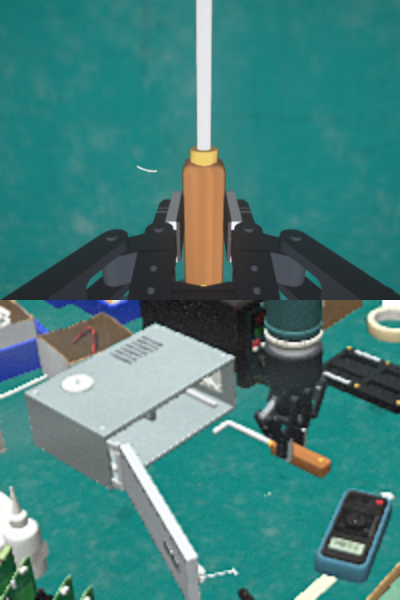

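The hook is held straight and level-looking, the door stands wide open, and the eye shows dark at scene pixel (205,186). Next I check the bent arm's and the eye's positions.

```bash
python3 - <<'E'
from h import *
np.set_printoptions(precision=4,suppress=True)
S=dict(np.load('pics/s3.npz')); w=pts(S); im=S['image'].astype(int)
m=(im.min(-1)>150)&roi(im.shape[:2],232,270,185,205)&(w[...,0]<.63)&(w[...,2]>.02)
p=w[m]; print(len(p)); print('arm end(maxy)',p[p[:,1].argsort()[-4:]]); print('max x',p[p[:,0].argsort()[-4:]]); print(np.median(p,0))
m=roi(im.shape[:2],198,214,178,194)&(im.max(-1)<95); v,u=np.where(m); print(np.c_[u,v,w[m]*1000][::3].astype(int), [ray(S,a,b,.049) for a,b in((u.mean(),v.mean()),)])
G=dict(np.load('pics/w3.npz')); W=pts(G); print('rod z',[W[r,250:270,2][np.argmin(G['z_map'][r,250:270])] for r in(5,40,80,120,160)])
E
```

```text
94
arm end(maxy) [[ 0.49   -0.0082  0.1456]
 [ 0.4891 -0.007   0.1436]
 [ 0.485  -0.0058  0.1459]
 [ 0.4821 -0.002   0.1462]]
max x [[ 0.6009 -0.0485  0.0502]
 [ 0.6016 -0.0628  0.0523]
 [ 0.602  -0.0409  0.0505]
 [ 0.6022 -0.0501  0.0522]]
[ 0.5631 -0.0664  0.053 ]
[[207 184 708 -33  49]
 [207 187 702 -27  44]
 [205 189 709 -24  35]] [array([ 0.6985, -0.02  ,  0.049 ])]
rod z [np.float64(nan), np.float64(0.05492054075995456), np.float64(0.054307019967383324), np.float64(0.05459432093343311), np.float64(0.054964849229147655)]
```

Call:
drive_tool([
  {"dx": 2.5,"dy": 0.1,"dz": 0.1,"rx": 0,"ry": 0,"rz": 0,"hand": 255},
  {"dx": 5,"dy": 0.1,"dz": 0.1,"rx": 0,"ry": 0,"rz": 0,"hand": 255},
  {"dx": 7.5,"dy": 0.1,"dz": 0.1,"rx": 0,"ry": 0,"rz": 0,"hand": 255},
  {"dx": 10,"dy": 0.1,"dz": 0.1,"rx": 0,"ry": 0,"rz": 0,"hand": 255},
  {"dx": 11.5,"dy": 0.1,"dz": 0.1,"rx": 0,"ry": 0,"rz": 0,"hand": 255},
  {"dx": 11.5,"dy": 0.1,"dz": 0.1,"rx": 0,"ry": 0,"rz": 0,"hand": 255},
  {"dx": 11.5,"dy": 0.1,"dz": 0.1,"rx": 0,"ry": 0,"rz": 0,"hand": 255},
])

```text
time_s: 10.2
tool_pos: [0.5983, -0.0739, 0.0459]
tool_rot: [[0.999, -0.039, -0.001], [-0.039, -0.999, -0.0], [-0.001, 0.0, -1.0]]
contact_force: [-0.3, 0.1, -1.2]
grip_width: 0.261
```

Call:
drive_tool([
  {"dx": 0,"dy": -0.8,"dz": 0,"rx": 0,"ry": 0,"rz": 0,"hand": 255},
  {"dx": 0,"dy": -1.6,"dz": 0,"rx": 0,"ry": 0,"rz": 0,"hand": 255},
  {"dx": 0,"dy": -2.4,"dz": 0,"rx": 0,"ry": 0,"rz": 0,"hand": 255},
  {"dx": 0,"dy": -3.2,"dz": 0,"rx": 0,"ry": 0,"rz": 0,"hand": 255},
  {"dx": 0,"dy": -3.2,"dz": 0,"rx": 0,"ry": 0,"rz": 0,"hand": 255},
])

```text
time_s: 10.82
tool_pos: [0.6003, -0.0402, 0.0464]
tool_rot: [[0.999, -0.037, 0.0], [-0.037, -0.999, -0.0], [0.0, 0.0, -1.0]]
contact_force: [0.7, -0.3, -1.0]
grip_width: 0.265
```

```bash
python3 - <<'E'
from h import *
np.set_printoptions(precision=4,suppress=True)
s=read_state();print(s['tool_pos'],s['contact_force'],s['torque'],s['grip_width'])
E
```

```text
[ 0.6003 -0.0402  0.0464] [ 0.6902 -0.2833 -0.9955] [-0.0658 -0.0078  0.025 ] 0.26490883571925733
```

Call:
drive_tool([
  {"dx": -1,"dy": 0,"dz": 0,"rx": 0,"ry": 0,"rz": 0,"hand": 255},
  {"dx": -2.5,"dy": 0,"dz": 0,"rx": 0,"ry": 0,"rz": 0,"hand": 255},
  {"dx": -4.5,"dy": 0,"dz": 0,"rx": 0,"ry": 0,"rz": 0,"hand": 255},
  {"dx": -6.5,"dy": 0,"dz": 0,"rx": 0,"ry": 0,"rz": 0,"hand": 255},
  {"dx": -8.5,"dy": 0,"dz": 0,"rx": 0,"ry": 0,"rz": 0,"hand": 255},
  {"dx": -10.5,"dy": 0,"dz": 0,"rx": 0,"ry": 0,"rz": 0,"hand": 255},
  {"dx": -12.5,"dy": 0,"dz": 0,"rx": 0,"ry": 0,"rz": 0,"hand": 255},
  {"dx": -13.5,"dy": 0,"dz": 0,"rx": 0,"ry": 0,"rz": 0,"hand": 255},
])

```text
time_s: 11.82
tool_pos: [0.4646, -0.036, 0.0466]
tool_rot: [[0.999, -0.039, 0.001], [-0.039, -0.999, -0.0], [0.001, 0.0, -1.0]]
contact_force: [2.8, 1.0, -1.7]
grip_width: 0.263
```

Call:
drive_tool([
  {"dx": -0.6,"dy": 0,"dz": 0,"rx": 0,"ry": 0,"rz": 0,"hand": 255},
  {"dx": -1.2,"dy": 0,"dz": 0,"rx": 0,"ry": 0,"rz": 0,"hand": 255},
  {"dx": -1.8,"dy": 0,"dz": 0,"rx": 0,"ry": 0,"rz": 0,"hand": 255},
  {"dx": -1.8,"dy": 0,"dz": 0,"rx": 0,"ry": 0,"rz": 0,"hand": 255},
])

```text
time_s: 12.32
tool_pos: [0.4485, -0.0353, 0.0469]
tool_rot: [[0.999, -0.038, 0.003], [-0.038, -0.999, -0.0], [0.003, 0.0, -1.0]]
contact_force: [4.7, 1.0, -2.7]
grip_width: 0.263
```

Call:
drive_tool([
  {"dx": -0.3,"dy": 0,"dz": 0,"rx": 0,"ry": 0,"rz": 0,"hand": 255},
  {"dx": -0.6,"dy": 0,"dz": 0,"rx": 0,"ry": 0,"rz": 0,"hand": 255},
  {"dx": -0.6,"dy": 0,"dz": 0,"rx": 0,"ry": 0,"rz": 0,"hand": 255},
])

```text
time_s: 12.7
tool_pos: [0.4481, -0.0352, 0.0484]
tool_rot: [[0.999, -0.039, 0.016], [-0.039, -0.999, -0.0], [0.016, -0.0, -1.0]]
contact_force: [18.0, 2.6, -7.6]
grip_width: 0.258
```

```bash
python3 - <<'E'
from h import *
np.set_printoptions(precision=4,suppress=True)
s=read_state();print(s['tool_pos'],s['contact_force'],s['torque'],s['grip_width'])
S=snap('scene','s4'); np.savez('pics/s4.npz',**S); T=snap('top','t4'); np.savez('pics/t4.npz',**T)
cv2.imwrite('pics/i.png',np.vstack([cv2.resize(S['image'][130:280,130:330],(400,300)),cv2.resize(T['image'][105:255,170:370],(400,300))]))
E
```

```text
[ 0.4481 -0.0352  0.0484] [18.049   2.6486 -7.6449] [ 0.1814 -2.3767 -0.0725] 0.2580707863208613
```

View pics/i.png

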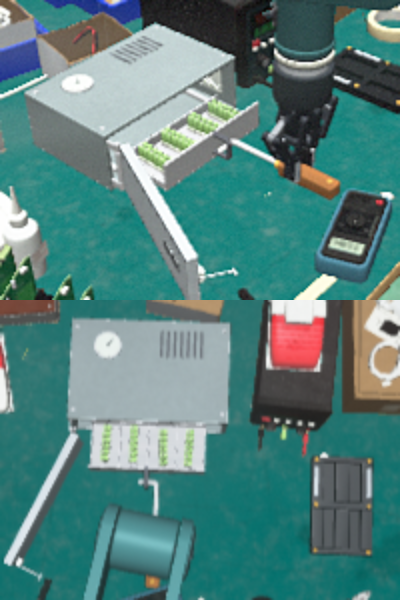

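All four strips stand in the tray, the tray is at its stop (18 N) and the hook is still in the eye. Now I'll unhook and lay the hook down near where it was.

Call:
drive_tool([
  {"dx": 0.7,"dy": 0,"dz": 0,"rx": 0,"ry": 0,"rz": 0,"hand": 255},
  {"dx": 1.3,"dy": 0,"dz": 0,"rx": 0,"ry": 0,"rz": 0,"hand": 255},
  {"dx": 1.3,"dy": 0,"dz": 0,"rx": 0,"ry": 0,"rz": 0,"hand": 255},
  {"dx": 1.3,"dy": 1.3,"dz": 0,"rx": 0,"ry": 0,"rz": 0,"hand": 255},
  {"dx": 1.3,"dy": 2.6,"dz": 0,"rx": 0,"ry": 0,"rz": 0,"hand": 255},
  {"dx": 1.3,"dy": 4,"dz": 0,"rx": 0,"ry": 0,"rz": 0,"hand": 255},
  {"dx": 1.3,"dy": 5,"dz": 0,"rx": 0,"ry": 0,"rz": 0,"hand": 255},
  {"dx": 0.5,"dy": 6,"dz": 0,"rx": 0,"ry": 0,"rz": 0,"hand": 255},
])

```text
time_s: 13.8
tool_pos: [0.4441, -0.0962, 0.0464]
tool_rot: [[0.999, -0.039, 0.0], [-0.039, -0.999, -0.0], [0.0, 0.0, -1.0]]
contact_force: [0.4, -0.4, -1.3]
grip_width: 0.258
```

Call:
drive_tool([
  {"dx": 0,"dy": 3,"dz": 0,"rx": 0,"ry": 0,"rz": 0,"hand": 255},
  {"dx": 0.3,"dy": 6,"dz": 0,"rx": 0,"ry": 0,"rz": 0,"hand": 255},
  {"dx": 0.6,"dy": 9,"dz": 0,"rx": 0,"ry": 0,"rz": 0,"hand": 255},
  {"dx": 1,"dy": 12,"dz": 0,"rx": 0,"ry": 0,"rz": 0,"hand": 255},
  {"dx": 1,"dy": 12,"dz": 1.5,"rx": 0,"ry": 0,"rz": 0,"hand": 255},
  {"dx": 1,"dy": 12,"dz": 2.8,"rx": 0,"ry": 0,"rz": 0,"hand": 255},
  {"dx": 1,"dy": 12,"dz": 2.8,"rx": 0,"ry": 0,"rz": 0,"hand": 255},
])

```text
time_s: 14.68
tool_pos: [0.4477, -0.2137, 0.0161]
tool_rot: [[0.999, -0.037, -0.004], [-0.037, -0.999, 0.003], [-0.004, -0.003, -1.0]]
contact_force: [-0.4, -0.7, -1.7]
grip_width: 0.263
```

```bash
python3 - <<'E'
from h import *
np.set_printoptions(precision=4,suppress=True)
s=read_state();print(s['tool_pos'],s['tool_rot'],s['contact_force'],s['torque'],s['grip_width'])
E
```

```text
[ 0.4477 -0.2137  0.0161] [[ 0.9993 -0.0373 -0.0043]
 [-0.0373 -0.9993  0.0029]
 [-0.0044 -0.0028 -1.    ]] [-0.4091 -0.7404 -1.6962] [ 0.0332  0.0259 -0.0328] 0.2628853049154203
```

Call:
drive_tool([
  {"dx": 0,"dy": 0,"dz": 0.7,"rx": 0,"ry": 0,"rz": 0,"hand": 255},
  {"dx": 0,"dy": 0,"dz": 0.8,"rx": 0,"ry": 0,"rz": 0,"hand": 255},
  {"dx": 0,"dy": 0,"dz": 0.8,"rx": 0,"ry": 0,"rz": 0,"hand": 110},
  {"dx": 0,"dy": 0,"dz": 0.8,"rx": 0,"ry": 0,"rz": 0,"hand": 110},
  {"dx": 0,"dy": 0,"dz": 0.8,"rx": 0,"ry": 0,"rz": 0,"hand": 110},
  {"dx": 0,"dy": 0,"dz": -3,"rx": 0,"ry": 0,"rz": 0,"hand": 110},
  {"dx": 0,"dy": 0,"dz": -8,"rx": 0,"ry": 0,"rz": 0,"hand": 110},
  {"dx": 0,"dy": 0,"dz": -13,"rx": 0,"ry": 0,"rz": 0,"hand": 110},
])

```text
time_s: 15.68
tool_pos: [0.4494, -0.2154, 0.1498]
tool_rot: [[0.999, -0.038, -0.0], [-0.038, -0.999, -0.0], [-0.0, 0.0, -1.0]]
contact_force: [1.1, -0.1, -0.0]
grip_width: 0.567
```

Call:
drive_tool([
  {"dx": 2,"dy": -4,"dz": -4,"rx": 0,"ry": 0,"rz": 0,"hand": 110},
  {"dx": 4,"dy": -8,"dz": -8,"rx": 0,"ry": 0,"rz": 0,"hand": 165},
  {"dx": 6,"dy": -12,"dz": -11,"rx": 0,"ry": 0,"rz": 0,"hand": 165},
  {"dx": 8,"dy": -16,"dz": -11,"rx": 0,"ry": 0,"rz": 0,"hand": 165},
  {"dx": 9.5,"dy": -18.5,"dz": -11,"rx": 0,"ry": 0,"rz": 0,"hand": 165},
  {"dx": 9.5,"dy": -18.5,"dz": -11,"rx": 0,"ry": 0,"rz": 0,"hand": 165},
  {"dx": 9.5,"dy": -18.5,"dz": -11,"rx": 0,"ry": 0,"rz": 0,"hand": 165},
])

```text
time_s: 16.55
tool_pos: [0.5512, -0.0348, 0.2583]
tool_rot: [[0.999, -0.038, -0.0], [-0.038, -0.999, -0.001], [-0.0, 0.001, -1.0]]
contact_force: [-0.7, -0.4, -0.6]
grip_width: 0.351
```

```bash
python3 - <<'E'
from h import *
np.set_printoptions(precision=4,suppress=True)
s=read_state();print(s['tool_pos'],s['tool_rot'],s['grip_width'])
g=snap('wrist','w5'); np.savez('pics/w5.npz',**g)
E
```

```text
[ 0.5512 -0.0348  0.2583] [[ 0.9993 -0.0385 -0.0005]
 [-0.0385 -0.9993 -0.0007]
 [-0.0005  0.0007 -1.    ]] 0.35125289606382776
```

View pics/w5.png

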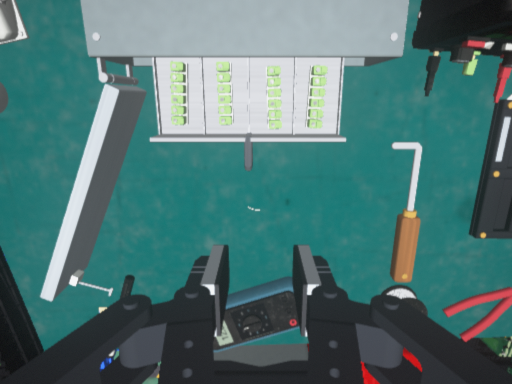

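The wrist view shows four strips at (179,93), (224,93), (274,97) and (318,96). The hook lies flat at (405,248). I'll measure the strips.

```bash
cat >> h.py <<'E'
def strips(g,zmin=.040,zmax=.065,box=(.55,.67,-.16,.12)):
    b,gr,r=[g['image'][...,i].astype(int) for i in range(3)]; w=pts(g)
    m=((gr>b+25)&(gr>r+12)&(w[...,2]>zmin)&(w[...,2]<zmax)&(w[...,0]>box[0])&(w[...,0]<box[1])&(w[...,1]>box[2])&(w[...,1]<box[3])).astype(np.uint8)
    m=cv2.morphologyEx(m,cv2.MORPH_CLOSE,np.ones((13,5)))
    n,l,st,_=cv2.connectedComponentsWithStats(m)
    for i in range(1,n):
        if st[i,4]<100: continue
        p=w[(l==i)&(w[...,2]>zmin)&(w[...,2]<zmax)]; h=np.percentile(p[:,2],80); print(st[i],'z',round(h,4),rect(g,l==i,h-.001))
E
python3 - <<'E'
from h import *
g=dict(np.load('pics/w5.npz')); strips(g); print(handle(g))
w=pts(g); print('back edge? cab front at', [w[v,250] for v in(50,56,60,130)])
E
```

```text
[170  62  15  63 847] z 0.0531 ((633.1373291015625, 45.05469512939453), (13.464677810668945, 59.618595123291016), 84.62830352783203)
[216  62  16  63 808] z 0.0533 ((631.379150390625, -1.3501605987548828), (12.866361618041992, 59.2077751159668), 88.76042175292969)
[267  66  15  63 814] z 0.0535 ((625.505615234375, -51.510093688964844), (59.59983444213867, 13.059189796447754), 0.1790405958890915)
[308  66  20  62 871] z 0.0534 ((624.4401245117188, -94.53316497802734), (14.608262062072754, 58.89104080200195), 85.50724792480469)
(array([ 394,  211,   26,   71, 1246], dtype=int32), np.float64(0.022704016817300054), ((439.9603576660156, -213.92405700683594), (22.93494415283203, 96.00689697265625), 87.77806091308594))
back edge? cab front at [array([ 0.66471155, -0.03048134,  0.10011602]), array([ 0.66014318, -0.03025334,  0.09977925]), array([ 0.66378264, -0.02847973,  0.0302173 ]), array([ 0.59274763, -0.02508053,  0.03019642])]
```

```bash
python3 - <<'E'
from h import *
np.set_printoptions(precision=4,suppress=True)
for f,tz in(('w5',.2583),('w3',.0467)):
    g=dict(np.load(f'pics/{f}.npz')); w=pts(g)
    m=roi(w.shape[:2],150,390,200,384)&(abs(w[...,0]-read_state()['tool_pos'][0])<.03) if f=='w5' else roi(w.shape[:2],150,390,230,384)&(abs(w[...,0]-.4835)<.03)
    p=w[m]; p=p[(p[:,2]>tz-.03)&(p[:,2]<tz+.05)]; print(f,len(p),np.percentile(p[:,2],[0.5,2,5,20])-tz if len(p) else '')
# carrier in w5 partial
print(rel([.633,.045,.10]),rel([.6335,.0455,.044]))
E
```

```text
w5 5651 [0.0027 0.0059 0.0087 0.019 ]
w3 10929 [0.007  0.0098 0.0119 0.0139]
[ 7.87 -8.33 15.83] [ 7.92 -8.39 21.43]
```

Call:
drive_tool([
  {"dx": 3,"dy": -3,"dz": 4,"rx": 0,"ry": 0,"rz": 0.056,"hand": 165},
  {"dx": 6,"dy": -6,"dz": 8,"rx": 0,"ry": 0,"rz": 0.056,"hand": 165},
  {"dx": 7.9,"dy": -8.3,"dz": 12,"rx": 0,"ry": 0,"rz": 0.056,"hand": 165},
  {"dx": 7.9,"dy": -8.3,"dz": 15.8,"rx": 0,"ry": 0,"rz": 0.056,"hand": 165},
  {"dx": 7.9,"dy": -8.3,"dz": 18,"rx": 0,"ry": 0,"rz": 0.056,"hand": 165},
  {"dx": 7.9,"dy": -8.3,"dz": 18,"rx": 0,"ry": 0,"rz": 0.056,"hand": 165},
])

```text
time_s: 17.35
tool_pos: [0.6317, 0.0445, 0.0756]
tool_rot: [[0.995, -0.096, -0.006], [-0.096, -0.995, -0.0], [-0.006, 0.001, -1.0]]
contact_force: [0.5, 1.0, 0.4]
grip_width: 0.356
```

```bash
python3 - <<'E'
from h import *
np.set_printoptions(precision=4,suppress=True)
s=read_state();print(s['tool_pos'],s['tool_rot'],rel([.633,.045,.041]))
E
```

```text
[0.6317 0.0445 0.0756] [[ 0.9954 -0.0956 -0.0058]
 [-0.0956 -0.9954 -0.0002]
 [-0.0058  0.0008 -1.    ]] [ 0.15 -0.07  3.46]
```

Call:
drive_tool([
  {"dx": 0.1,"dy": 0,"dz": 1.5,"rx": 0,"ry": 0,"rz": 0,"hand": 165},
  {"dx": 0.1,"dy": 0,"dz": 3,"rx": 0,"ry": 0,"rz": 0,"hand": 165},
  {"dx": 0.1,"dy": 0,"dz": 3.7,"rx": 0,"ry": 0,"rz": 0,"hand": 165},
  {"dx": 0.1,"dy": 0,"dz": 3.7,"rx": 0,"ry": 0,"rz": 0,"hand": 165},
  {"dx": 0.1,"dy": 0,"dz": 3.7,"rx": 0,"ry": 0,"rz": 0,"hand": 255},
  {"dx": 0.1,"dy": 0,"dz": 3.7,"rx": 0,"ry": 0,"rz": 0,"hand": 255},
  {"dx": 0.1,"dy": 0,"dz": 3.7,"rx": 0,"ry": 0,"rz": 0,"hand": 255},
])

```text
time_s: 18.23
tool_pos: [0.6358, 0.0455, 0.0431]
tool_rot: [[0.996, -0.094, 0.003], [-0.094, -0.996, -0.0], [0.003, -0.0, -1.0]]
contact_force: [-0.8, 0.1, 6.3]
grip_width: 0.139
```

Call:
drive_tool([
  {"dx": 0,"dy": 0,"dz": -2,"rx": 0,"ry": 0,"rz": 0,"hand": 255},
  {"dx": 0,"dy": 0,"dz": -6,"rx": 0,"ry": 0,"rz": 0,"hand": 255},
  {"dx": -2,"dy": 3,"dz": -9,"rx": 0,"ry": 0,"rz": -0.03,"hand": 255},
  {"dx": -5,"dy": 7,"dz": -9,"rx": 0,"ry": 0,"rz": -0.05,"hand": 255},
  {"dx": -8,"dy": 11,"dz": -9,"rx": 0,"ry": 0,"rz": -0.05,"hand": 255},
  {"dx": -11,"dy": 16,"dz": -9,"rx": 0,"ry": 0,"rz": -0.05,"hand": 255},
  {"dx": -14,"dy": 21,"dz": -9,"rx": 0,"ry": 0,"rz": -0.05,"hand": 255},
  {"dx": -17,"dy": 26,"dz": -9,"rx": 0,"ry": 0,"rz": -0.05,"hand": 255},
])

```text
time_s: 19.23
tool_pos: [0.4398, -0.1985, 0.1321]
tool_rot: [[0.999, -0.044, 0.001], [-0.044, -0.999, -0.001], [0.001, 0.001, -1.0]]
contact_force: [1.2, -0.6, 0.3]
grip_width: 0.14
```

Call:
drive_tool([
  {"dx": -3,"dy": 5,"dz": -3,"rx": 0,"ry": 0,"rz": 0,"hand": 255},
  {"dx": -5,"dy": 10,"dz": -6,"rx": 0,"ry": 0,"rz": 0,"hand": 255},
  {"dx": -5,"dy": 13,"dz": -6,"rx": 0,"ry": 0,"rz": 0,"hand": 255},
  {"dx": -5,"dy": 13,"dz": -6,"rx": 0,"ry": 0,"rz": 0,"hand": 255},
  {"dx": -5,"dy": 13,"dz": -6,"rx": 0,"ry": 0,"rz": 0,"hand": 255},
])

```text
time_s: 19.85
tool_pos: [0.3851, -0.3242, 0.1911]
tool_rot: [[0.999, -0.044, -0.001], [-0.044, -0.999, 0.001], [-0.001, -0.001, -1.0]]
contact_force: [-0.4, -0.2, -0.8]
grip_width: 0.139
```

```bash
cat >> h.py <<'E'
def screws(g):
    b,gr,r=[g['image'][...,i].astype(int) for i in range(3)]; w=pts(g)
    y=((r>b+60)&(gr>b+40)&(w[...,0]>.42)&(w[...,0]<.64)&(w[...,1]>-.43)&(w[...,1]<-.28)&(w[...,2]<.03)).astype(np.uint8)
    n,_,st,ce=cv2.connectedComponentsWithStats(y)
    return [(st[i,4],ray(g,*ce[i],.016)[:2]) for i in range(1,n) if st[i,4]>8]
E
python3 - <<'E'
from h import *
np.set_printoptions(precision=4,suppress=True)
s=read_state();print(s['tool_pos'],s['tool_rot'],s['grip_width'])
g=snap('wrist','w6'); np.savez('pics/w6.npz',**g)
for q in screws(g): print(q)
E
```

```text
[ 0.3851 -0.3242  0.1911] [[ 0.999  -0.044  -0.0005]
 [-0.044  -0.999   0.0013]
 [-0.0006 -0.0012 -1.    ]] 0.13856487819729454
(np.int32(60), array([ 0.5308, -0.3109]))
(np.int32(59), array([ 0.5269, -0.4016]))
(np.int32(47), array([ 0.4524, -0.3078]))
(np.int32(49), array([ 0.4484, -0.3983]))
```

View pics/w6.png

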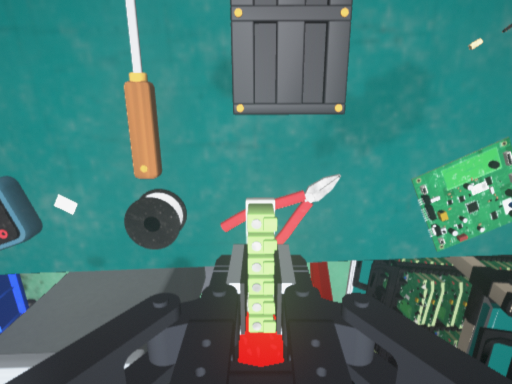

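The strip is held straight at (261,265), and the carrier and hook are undisturbed. I'll get the strip's offset in the hand and the pocket targets.

```bash
cat >> h.py <<'E'
C=np.array([.5287,-.3566]); CA=np.radians(-2.35); CX=np.array([np.cos(CA),np.sin(CA)]); CY=np.array([-CX[1],CX[0]])
POCK=[C+CX*a*.04+CY*b*.022 for a,b in((1,1),(1,-1),(-1,1),(-1,-1))]
def inhand(g):
    b,gr,r=[g['image'][...,i].astype(int) for i in range(3)]; w=pts(g); s=read_state(); t=s['tool_pos']
    m=(gr>b+25)&(gr>r+12)&(abs(w[...,2]-t[2]-.01)<.012)&(abs(w[...,0]-t[0])<.06)&(abs(w[...,1]-t[1])<.03)
    p=w[m]; h=np.percentile(p[:,2],80); rc=rect(g,m,h-.001); d=np.array([*rc[0],0])/1000-[t[0],t[1],0]
    print('top-TCP z',h-t[2],rc,'offset tool axes mm',np.round(1000*np.array(s['tool_rot']).T@d,1))
E
python3 - <<'E'
from h import *
np.set_printoptions(precision=4,suppress=True)
g=dict(np.load('pics/w6.npz')); inhand(g)
for p in POCK: print(p)
E
```

```text
top-TCP z 0.010476074198880803 ((385.8081970214844, -324.4482421875), (13.31171703338623, 63.10911560058594), 87.0410385131836) offset tool axes mm [ 0.5  0.6 -0. ]
[ 0.5696 -0.3363]
[ 0.5678 -0.3802]
[ 0.4896 -0.333 ]
[ 0.4878 -0.3769]
```

```bash
python3 - <<'E'
from h import *
np.set_printoptions(precision=4,suppress=True)
for f,z0,x0,y0 in(('w6',.2016,.3851,-.3242),('w5',.0533,.633,.045)):
    g=dict(np.load(f'pics/{f}.npz')); w=pts(g); im=g['image'].astype(int)
    near=(abs(w[...,0]-x0)<.045)&(abs(w[...,1]-y0)<.011)
    p=w[near&(abs(w[...,2]-z0)<.004)]; print(f,'top pts x',np.percentile(p[:,0],[.5,2,98,99.5]),'y',np.percentile(p[:,1],[1,99]))
    white=near&(im.min(-1)>170)&(w[...,2]>z0-.035)&(w[...,2]<z0-.003)
    q=w[white]; print(len(q), np.percentile(q[:,0],[1,99]) if len(q) else '', np.percentile(q[:,2],[1,99])-z0 if len(q) else '')
E
```

```text
w6 top pts x [0.3536 0.3552 0.4128 0.4134] y [-0.3335 -0.3149]
247 [0.3566 0.4143] [-0.0229 -0.003 ]
w5 top pts x [0.5911 0.5916 0.6619 0.6627] y [0.0371 0.0537]
850 [0.592  0.6688] [-0.0265 -0.0033]
```

Call:
drive_tool([
  {"dx": 3,"dy": 1,"dz": 0,"rx": 0,"ry": 0,"rz": 0,"hand": 255},
  {"dx": 8,"dy": 2,"dz": 1,"rx": 0,"ry": 0,"rz": 0,"hand": 255},
  {"dx": 13,"dy": 4,"dz": 3,"rx": 0,"ry": 0,"rz": 0,"hand": 255},
  {"dx": 17,"dy": 4.8,"dz": 6,"rx": 0,"ry": 0,"rz": 0,"hand": 255},
  {"dx": 18.6,"dy": 4.8,"dz": 10,"rx": 0,"ry": 0,"rz": 0,"hand": 255},
  {"dx": 18.6,"dy": 4.8,"dz": 14.6,"rx": 0,"ry": 0,"rz": 0,"hand": 255},
  {"dx": 18.6,"dy": 4.8,"dz": 14.6,"rx": 0,"ry": 0,"rz": 0,"hand": 255},
  {"dx": 18.6,"dy": 4.8,"dz": 14.6,"rx": 0,"ry": 0,"rz": 0,"hand": 255},
])

```text
time_s: 20.9
tool_pos: [0.5699, -0.3808, 0.0471]
tool_rot: [[0.999, -0.043, 0.002], [-0.043, -0.999, -0.001], [0.002, 0.001, -1.0]]
contact_force: [-0.4, -0.6, 0.5]
grip_width: 0.141
```

```bash
python3 - <<'E'
from h import *
np.set_printoptions(precision=4,suppress=True)
s=read_state();print(s['tool_pos'],s['tool_rot'],rel([.569,-.3802,.021]))
g=snap('wrist','w7'); np.savez('pics/w7.npz',**g)
cv2.imwrite('pics/k.png',cv2.resize(np.clip(g['image'][100:384,150:380].astype(float)*1.8,0,255).astype(np.uint8),None,fx=2,fy=2,interpolation=3))
E
```

```text
[ 0.5699 -0.3808  0.0471] [[ 0.9991 -0.0432  0.0016]
 [-0.0432 -0.9991 -0.0012]
 [ 0.0016  0.0011 -1.    ]] [-0.09 -0.06  2.61]
```

View pics/k.png

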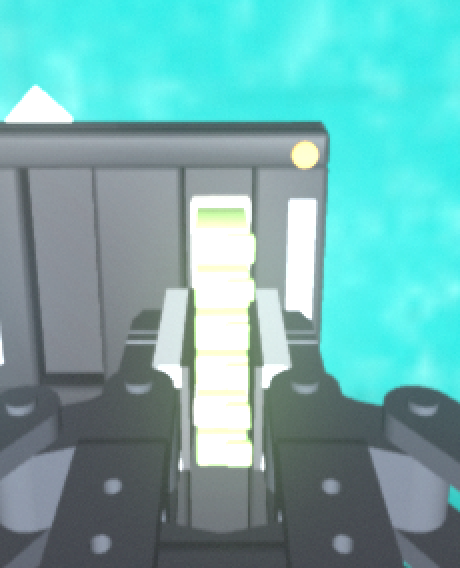

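The strip is centred sideways over its pocket: 190–252 against walls at 183–255. Lowering.

Call:
drive_tool([
  {"dx": -0.1,"dy": 0,"dz": 0.8,"rx": 0,"ry": 0,"rz": 0,"hand": 255},
  {"dx": -0.1,"dy": 0,"dz": 1.6,"rx": 0,"ry": 0,"rz": 0,"hand": 255},
  {"dx": -0.1,"dy": 0,"dz": 2.2,"rx": 0,"ry": 0,"rz": 0,"hand": 255},
  {"dx": -0.1,"dy": 0,"dz": 2.5,"rx": 0,"ry": 0,"rz": 0,"hand": 255},
  {"dx": -0.1,"dy": 0,"dz": 2.5,"rx": 0,"ry": 0,"rz": 0,"hand": 255},
])

```text
time_s: 21.58
tool_pos: [0.5678, -0.3812, 0.0212]
tool_rot: [[0.999, -0.044, -0.0], [-0.044, -0.999, -0.0], [-0.0, 0.0, -1.0]]
contact_force: [-1.6, 0.8, 4.4]
grip_width: 0.14
```

Call:
drive_tool([
  {"dx": 0,"dy": 0,"dz": 0,"rx": 0,"ry": 0,"rz": 0,"hand": 165},
  {"dx": 0,"dy": 0,"dz": 0,"rx": 0,"ry": 0,"rz": 0,"hand": 165},
  {"dx": 0,"dy": 0,"dz": -3,"rx": 0,"ry": 0,"rz": 0,"hand": 165},
  {"dx": 0,"dy": 0,"dz": -8,"rx": 0,"ry": 0,"rz": 0,"hand": 165},
  {"dx": 1,"dy": -4,"dz": -10,"rx": 0,"ry": 0,"rz": 0.035,"hand": 165},
  {"dx": 1.5,"dy": -9,"dz": -10,"rx": 0,"ry": 0,"rz": 0.035,"hand": 165},
  {"dx": 2,"dy": -15,"dz": -10,"rx": 0,"ry": 0,"rz": 0.035,"hand": 165},
  {"dx": 3,"dy": -21,"dz": -10,"rx": 0,"ry": 0,"rz": 0.035,"hand": 165},
])

```text
time_s: 22.58
tool_pos: [0.6072, -0.1711, 0.1202]
tool_rot: [[0.997, -0.08, 0.0], [-0.08, -0.997, -0.0], [0.0, -0.0, -1.0]]
contact_force: [1.6, -0.3, -0.2]
grip_width: 0.354
```

```bash
python3 - <<'E'
from h import *
np.set_printoptions(precision=4,suppress=True)
s=read_state();print(s['tool_pos'],s['tool_rot'],s['grip_width'],rel([.6255,-.0945,.042]))
S=get_image('scene'); im=S['image']; cv2.imwrite('pics/s8.png',im)
strips(S,.02,.045,(.42,.64,-.43,-.28))
E
```

```text
[ 0.6072 -0.1711  0.1202] [[ 0.9968 -0.08    0.0002]
 [-0.08   -0.9968 -0.    ]
 [ 0.0002 -0.     -1.    ]] 0.354141244242435 [ 1.21 -7.78  7.82]
```

Call:
drive_tool([
  {"dx": 0.5,"dy": -4,"dz": 0,"rx": 0,"ry": 0,"rz": 0,"hand": 165},
  {"dx": 1.2,"dy": -7.8,"dz": 2,"rx": 0,"ry": 0,"rz": 0,"hand": 165},
  {"dx": 1.2,"dy": -7.8,"dz": 2,"rx": 0,"ry": 0,"rz": 0,"hand": 165},
  {"dx": 1.2,"dy": -7.8,"dz": 4,"rx": 0,"ry": 0,"rz": 0,"hand": 165},
  {"dx": 1.2,"dy": -7.8,"dz": 4,"rx": 0,"ry": 0,"rz": 0,"hand": 165},
])

```text
time_s: 23.25
tool_pos: [0.6236, -0.0966, 0.0775]
tool_rot: [[0.997, -0.081, -0.005], [-0.081, -0.997, 0.001], [-0.005, -0.0, -1.0]]
contact_force: [-0.1, -0.4, -0.5]
grip_width: 0.351
```

```bash
python3 - <<'E'
from h import *
np.set_printoptions(precision=4,suppress=True)
s=read_state();print(s['tool_pos'],s['tool_rot'],s['grip_width'],rel([.6255,-.0945,.042]))
g=snap('wrist','w8'); strips(g)
E
```

```text
[ 0.6236 -0.0966  0.0775] [[ 0.9967 -0.0806 -0.0049]
 [-0.0806 -0.9967  0.0007]
 [-0.0049 -0.0004 -1.    ]] 0.3508566308166982 [ 0.19 -0.23  3.55]
[ 246  212   24   76 1724] z 0.0534 ((618.1329956054688, -94.36640930175781), (12.652469635009766, 45.84428024291992), 85.6667251586914)
[ 164  215   32   75 1463] z 0.0532 ((620.1930541992188, -52.5146484375), (45.084617614746094, 14.05348014831543), 0.12732255458831787)
[  72  219   41   69 1769] z 0.0531 ((623.4605712890625, -3.4541616439819336), (16.867773056030273, 42.3770751953125), 88.99124908447266)
```

Call:
drive_tool([
  {"dx": 0.1,"dy": -0.2,"dz": 1.5,"rx": 0,"ry": 0,"rz": 0,"hand": 165},
  {"dx": 0.1,"dy": -0.2,"dz": 3,"rx": 0,"ry": 0,"rz": 0,"hand": 165},
  {"dx": 0.1,"dy": -0.2,"dz": 3.7,"rx": 0,"ry": 0,"rz": 0,"hand": 165},
  {"dx": 0.1,"dy": -0.2,"dz": 3.7,"rx": 0,"ry": 0,"rz": 0,"hand": 165},
  {"dx": 0.1,"dy": -0.2,"dz": 3.7,"rx": 0,"ry": 0,"rz": 0,"hand": 255},
  {"dx": 0.1,"dy": -0.2,"dz": 3.7,"rx": 0,"ry": 0,"rz": 0,"hand": 255},
  {"dx": 0.1,"dy": -0.2,"dz": 3.7,"rx": 0,"ry": 0,"rz": 0,"hand": 255},
])

```text
time_s: 24.18
tool_pos: [0.6269, -0.0939, 0.044]
tool_rot: [[0.997, -0.079, 0.001], [-0.079, -0.997, -0.0], [0.001, 0.0, -1.0]]
contact_force: [0.1, -0.5, 1.0]
grip_width: 0.133
```

Call:
drive_tool([
  {"dx": 0,"dy": 0,"dz": -3,"rx": 0,"ry": 0,"rz": 0,"hand": 255},
  {"dx": 0,"dy": 0,"dz": -8,"rx": 0,"ry": 0,"rz": 0,"hand": 255},
  {"dx": -1,"dy": 5,"dz": -8,"rx": 0,"ry": 0,"rz": -0.02,"hand": 255},
  {"dx": -2,"dy": 10,"dz": -8,"rx": 0,"ry": 0,"rz": -0.04,"hand": 255},
  {"dx": -3,"dy": 15,"dz": -8,"rx": 0,"ry": 0,"rz": -0.04,"hand": 255},
  {"dx": -3.5,"dy": 20,"dz": -8,"rx": 0,"ry": 0,"rz": -0.04,"hand": 255},
  {"dx": -3.5,"dy": 24.5,"dz": -7,"rx": 0,"ry": 0,"rz": -0.04,"hand": 255},
  {"dx": -3.5,"dy": 24.5,"dz": -4,"rx": 0,"ry": 0,"rz": -0.04,"hand": 255},
])

```text
time_s: 25.18
tool_pos: [0.5727, -0.3403, 0.0856]
tool_rot: [[0.999, -0.044, 0.005], [-0.044, -0.999, -0.005], [0.005, 0.005, -1.0]]
contact_force: [0.2, 0.5, -0.8]
grip_width: 0.134
```

Call:
drive_tool([
  {"dx": 0,"dy": 0,"dz": 0,"rx": 0,"ry": 0,"rz": 0,"hand": 255},
  {"dx": 0,"dy": 0,"dz": 0,"rx": 0,"ry": 0,"rz": 0,"hand": 255},
])

```text
time_s: 25.42
tool_pos: [0.5727, -0.335, 0.0842]
tool_rot: [[0.999, -0.038, 0.001], [-0.038, -0.999, -0.0], [0.001, 0.0, -1.0]]
contact_force: [0.3, -0.9, 0.5]
grip_width: 0.14
```

```bash
python3 - <<'E'
from h import *
np.set_printoptions(precision=4,suppress=True)
s=read_state();print(s['tool_pos'],s['tool_rot'],s['grip_width'])
for p in POCK: print(rel([*(p+[.001,0]),.021]))
g=snap('wrist','w9'); np.savez('pics/w9.npz',**g); inhand(g)
for q in screws(g): print(q)
E
```

```text
[ 0.5727 -0.335   0.0842] [[ 0.9993 -0.0385  0.0007]
 [-0.0385 -0.9993 -0.0004]
 [ 0.0008  0.0004 -1.    ]] 0.14027855323587873
[-0.21  0.13  6.32]
[-0.22  4.53  6.32]
[-8.21  0.11  6.31]
[-8.22  4.51  6.32]
top-TCP z 0.00894513925061162 ((572.7785034179688, -335.01654052734375), (13.223750114440918, 62.88922119140625), 87.90943908691406) offset tool axes mm [-0.3 -0.  -0. ]
(np.int32(94), array([ 0.6078, -0.314 ]))
(np.int32(97), array([ 0.604 , -0.4049]))
(np.int32(77), array([ 0.5252, -0.4016]))
```

Call:
drive_tool([
  {"dx": -0.2,"dy": 0.1,"dz": 2,"rx": 0,"ry": 0,"rz": 0,"hand": 255},
  {"dx": -0.2,"dy": 0.1,"dz": 3.5,"rx": 0,"ry": 0,"rz": 0,"hand": 255},
  {"dx": -0.2,"dy": 0.1,"dz": 4.5,"rx": 0,"ry": 0,"rz": 0,"hand": 255},
  {"dx": -0.2,"dy": 0.1,"dz": 5.5,"rx": 0,"ry": 0,"rz": 0,"hand": 255},
  {"dx": -0.2,"dy": 0.1,"dz": 6.2,"rx": 0,"ry": 0,"rz": 0,"hand": 255},
  {"dx": -0.2,"dy": 0.1,"dz": 6.2,"rx": 0,"ry": 0,"rz": 0,"hand": 255},
])

```text
time_s: 26.22
tool_pos: [0.5705, -0.3365, 0.022]
tool_rot: [[0.999, -0.039, 0.001], [-0.039, -0.999, -0.001], [0.001, 0.001, -1.0]]
contact_force: [-1.5, 0.9, 1.2]
grip_width: 0.136
```

Call:
drive_tool([
  {"dx": 0,"dy": 0,"dz": 0,"rx": 0,"ry": 0,"rz": 0,"hand": 165},
  {"dx": 0,"dy": 0,"dz": 0,"rx": 0,"ry": 0,"rz": 0,"hand": 165},
  {"dx": 0,"dy": 0,"dz": -3,"rx": 0,"ry": 0,"rz": 0,"hand": 165},
  {"dx": 0,"dy": 0,"dz": -8,"rx": 0,"ry": 0,"rz": 0,"hand": 165},
  {"dx": 1,"dy": -4,"dz": -10,"rx": 0,"ry": 0,"rz": -0.042,"hand": 165},
  {"dx": 1.5,"dy": -9,"dz": -10,"rx": 0,"ry": 0,"rz": -0.042,"hand": 165},
  {"dx": 2,"dy": -15,"dz": -10,"rx": 0,"ry": 0,"rz": -0.042,"hand": 165},
  {"dx": 3,"dy": -21,"dz": -10,"rx": 0,"ry": 0,"rz": -0.042,"hand": 165},
])

```text
time_s: 27.22
tool_pos: [0.6084, -0.1261, 0.1215]
tool_rot: [[1.0, 0.002, 0.001], [0.002, -1.0, -0.0], [0.001, 0.0, -1.0]]
contact_force: [0.9, -0.3, -0.3]
grip_width: 0.354
```

Call:
drive_tool([
  {"dx": 1,"dy": -4,"dz": 0,"rx": 0,"ry": 0,"rz": 0,"hand": 165},
  {"dx": 1.3,"dy": -7.5,"dz": 1,"rx": 0,"ry": 0,"rz": 0,"hand": 165},
  {"dx": 1.3,"dy": -7.5,"dz": 3,"rx": 0,"ry": 0,"rz": 0,"hand": 165},
  {"dx": 1.3,"dy": -7.5,"dz": 4,"rx": 0,"ry": 0,"rz": 0,"hand": 165},
  {"dx": 1.3,"dy": -7.5,"dz": 4,"rx": 0,"ry": 0,"rz": 0,"hand": 165},
])

```text
time_s: 27.85
tool_pos: [0.6201, -0.0537, 0.0795]
tool_rot: [[1.0, 0.001, -0.003], [0.001, -1.0, 0.0], [-0.003, -0.0, -1.0]]
contact_force: [0.2, 0.5, 0.1]
grip_width: 0.355
```

```bash
python3 - <<'E'
from h import *
np.set_printoptions(precision=4,suppress=True)
s=read_state();print(s['tool_pos'],s['tool_rot'],s['grip_width'],rel([.6265,-.052,.043]))
g=snap('wrist','w10'); strips(g)
S=get_image('top'); cv2.imwrite('pics/t10.png',S['image']); strips(S,.02,.045,(.42,.64,-.43,-.28))
E
```

```text
[ 0.6201 -0.0537  0.0795] [[ 1.      0.0012 -0.0033]
 [ 0.0012 -1.      0.0001]
 [-0.0033 -0.0001 -1.    ]] 0.35466586561241736 [ 0.66 -0.17  3.65]
[ 152  194   29   75 1718] z 0.0533 ((624.7312622070312, -1.6705412864685059), (13.77033805847168, 44.303043365478516), 89.03006744384766)
[ 245  197   24   81 1865] z 0.0533 ((621.0477905273438, -51.43571090698242), (48.29841613769531, 12.68313217163086), 0.20033884048461914)
```

Call:
drive_tool([
  {"dx": 0.5,"dy": -0.2,"dz": 1.5,"rx": 0,"ry": 0,"rz": 0,"hand": 165},
  {"dx": 0.5,"dy": -0.2,"dz": 3,"rx": 0,"ry": 0,"rz": 0,"hand": 165},
  {"dx": 0.5,"dy": -0.2,"dz": 3.7,"rx": 0,"ry": 0,"rz": 0,"hand": 165},
  {"dx": 0.5,"dy": -0.2,"dz": 3.7,"rx": 0,"ry": 0,"rz": 0,"hand": 165},
  {"dx": 0.5,"dy": -0.2,"dz": 3.7,"rx": 0,"ry": 0,"rz": 0,"hand": 255},
  {"dx": 0.5,"dy": -0.2,"dz": 3.7,"rx": 0,"ry": 0,"rz": 0,"hand": 255},
  {"dx": 0.5,"dy": -0.2,"dz": 3.7,"rx": 0,"ry": 0,"rz": 0,"hand": 255},
])

```text
time_s: 28.82
tool_pos: [0.6265, -0.0506, 0.0449]
tool_rot: [[1.0, 0.003, 0.001], [0.003, -1.0, -0.0], [0.001, 0.0, -1.0]]
contact_force: [0.7, -0.0, 0.3]
grip_width: 0.135
```

Call:
drive_tool([
  {"dx": 0,"dy": 0,"dz": -3,"rx": 0,"ry": 0,"rz": 0,"hand": 255},
  {"dx": 0,"dy": 0,"dz": -8,"rx": 0,"ry": 0,"rz": 0,"hand": 255},
  {"dx": -2,"dy": 5,"dz": -9,"rx": 0,"ry": 0,"rz": 0.02,"hand": 255},
  {"dx": -4,"dy": 10,"dz": -9,"rx": 0,"ry": 0,"rz": 0.043,"hand": 255},
  {"dx": -6,"dy": 15,"dz": -9,"rx": 0,"ry": 0,"rz": 0.043,"hand": 255},
  {"dx": -8.5,"dy": 20,"dz": -9,"rx": 0,"ry": 0,"rz": 0.043,"hand": 255},
  {"dx": -11,"dy": 25,"dz": -9,"rx": 0,"ry": 0,"rz": 0.043,"hand": 255},
  {"dx": -13,"dy": 29,"dz": -9,"rx": 0,"ry": 0,"rz": 0.043,"hand": 255},
])

```text
time_s: 29.82
tool_pos: [0.4958, -0.3429, 0.1347]
tool_rot: [[0.999, -0.041, 0.001], [-0.041, -0.999, -0.001], [0.001, 0.001, -1.0]]
contact_force: [0.8, 0.3, -0.2]
grip_width: 0.131
```

Call:
drive_tool([
  {"dx": -0.8,"dy": 3.5,"dz": 2,"rx": 0,"ry": 0,"rz": 0,"hand": 255},
  {"dx": -0.8,"dy": 3.5,"dz": 5,"rx": 0,"ry": 0,"rz": 0,"hand": 255},
  {"dx": -0.8,"dy": 3.5,"dz": 5,"rx": 0,"ry": 0,"rz": 0,"hand": 255},
  {"dx": -0.8,"dy": 3.5,"dz": 5,"rx": 0,"ry": 0,"rz": 0,"hand": 255},
])

```text
time_s: 30.32
tool_pos: [0.4882, -0.3755, 0.0855]
tool_rot: [[0.999, -0.04, 0.001], [-0.04, -0.999, -0.001], [0.001, 0.001, -1.0]]
contact_force: [1.0, -0.1, -0.4]
grip_width: 0.137
```

```bash
python3 - <<'E'
from h import *
np.set_printoptions(precision=4,suppress=True)
s=read_state();print(s['tool_pos'],s['tool_rot'],s['grip_width'])
print(rel([*(POCK[3]+[.001,0]),.022]))
g=snap('wrist','w11'); np.savez('pics/w11.npz',**g); inhand(g)
for q in screws(g): print(q)
strips(g,.02,.05,(.42,.64,-.43,-.28))
E
```

```text
[ 0.4882 -0.3755  0.0855] [[ 0.9992 -0.0395  0.0011]
 [-0.0395 -0.9992 -0.001 ]
 [ 0.0011  0.0009 -1.    ]] 0.1370928687104874
[0.06 0.13 6.35]
top-TCP z 0.008129383691842892 ((489.3529052734375, -375.6287841796875), (12.97812271118164, 62.88340377807617), 87.18987274169922) offset tool axes mm [ 0.8 -0.1  0. ]
(np.int32(128), array([ 0.6088, -0.3136]))
(np.int32(125), array([ 0.605 , -0.4044]))
(np.int32(91), array([ 0.5301, -0.3103]))
(np.int32(95), array([ 0.5262, -0.4011]))
(np.int32(74), array([ 0.4513, -0.3068]))
[ 173   35   31  111 2611] z 0.0313 ((568.3597412109375, -337.91644287109375), (13.55909538269043, 59.30717849731445), 87.87625885009766)
[ 254   37   24  111 2556] z 0.0314 ((565.555419921875, -381.2203063964844), (12.846323013305664, 59.54636764526367), 87.40185546875)
```

Both placed strips read a top height of 31 mm, so they are seated. Lowering the third.

Call:
drive_tool([
  {"dx": 0,"dy": 0.1,"dz": 2,"rx": 0,"ry": 0,"rz": 0,"hand": 255},
  {"dx": 0,"dy": 0.1,"dz": 3.5,"rx": 0,"ry": 0,"rz": 0,"hand": 255},
  {"dx": 0,"dy": 0.1,"dz": 4.5,"rx": 0,"ry": 0,"rz": 0,"hand": 255},
  {"dx": 0,"dy": 0.1,"dz": 5.5,"rx": 0,"ry": 0,"rz": 0,"hand": 255},
  {"dx": 0,"dy": 0.1,"dz": 6.3,"rx": 0,"ry": 0,"rz": 0,"hand": 255},
  {"dx": 0,"dy": 0.1,"dz": 6.3,"rx": 0,"ry": 0,"rz": 0,"hand": 255},
])

```text
time_s: 31.12
tool_pos: [0.4877, -0.3769, 0.0228]
tool_rot: [[0.999, -0.04, 0.0], [-0.04, -0.999, -0.001], [0.0, 0.001, -1.0]]
contact_force: [-1.6, 0.7, 6.5]
grip_width: 0.139
```

Call:
drive_tool([
  {"dx": 0,"dy": 0,"dz": 0,"rx": 0,"ry": 0,"rz": 0,"hand": 165},
  {"dx": 0,"dy": 0,"dz": 0,"rx": 0,"ry": 0,"rz": 0,"hand": 165},
  {"dx": 0,"dy": 0,"dz": -3,"rx": 0,"ry": 0,"rz": 0,"hand": 165},
  {"dx": 0,"dy": 0,"dz": -8,"rx": 0,"ry": 0,"rz": 0,"hand": 165},
  {"dx": 2,"dy": -4,"dz": -10,"rx": 0,"ry": 0,"rz": -0.02,"hand": 165},
  {"dx": 4,"dy": -9,"dz": -10,"rx": 0,"ry": 0,"rz": -0.02,"hand": 165},
  {"dx": 6,"dy": -15,"dz": -10,"rx": 0,"ry": 0,"rz": -0.02,"hand": 165},
  {"dx": 8,"dy": -21,"dz": -10,"rx": 0,"ry": 0,"rz": -0.02,"hand": 165},
])

```text
time_s: 32.12
tool_pos: [0.5759, -0.1697, 0.1212]
tool_rot: [[1.0, -0.021, 0.0], [-0.021, -1.0, -0.0], [0.0, 0.0, -1.0]]
contact_force: [1.0, 0.2, 0.2]
grip_width: 0.355
```

Call:
drive_tool([
  {"dx": 2,"dy": -6,"dz": 0,"rx": 0,"ry": 0,"rz": 0,"hand": 165},
  {"dx": 4,"dy": -12,"dz": 0,"rx": 0,"ry": 0,"rz": 0,"hand": 165},
  {"dx": 5.1,"dy": -17.2,"dz": 1,"rx": 0,"ry": 0,"rz": 0,"hand": 165},
  {"dx": 5.1,"dy": -17.2,"dz": 3,"rx": 0,"ry": 0,"rz": 0,"hand": 165},
  {"dx": 5.1,"dy": -17.2,"dz": 4,"rx": 0,"ry": 0,"rz": 0,"hand": 165},
  {"dx": 5.1,"dy": -17.2,"dz": 4,"rx": 0,"ry": 0,"rz": 0,"hand": 165},
])

```text
time_s: 32.88
tool_pos: [0.6287, -0.0019, 0.0795]
tool_rot: [[1.0, -0.022, -0.003], [-0.022, -1.0, -0.0], [-0.003, 0.0, -1.0]]
contact_force: [0.2, -0.2, 0.8]
grip_width: 0.353
```

```bash
python3 - <<'E'
from h import *
np.set_printoptions(precision=4,suppress=True)
s=read_state();print(s['tool_pos'],s['tool_rot'],s['grip_width'],rel([.6325,-.0015,.044]))
g=snap('wrist','w12'); strips(g)
E
```

```text
[ 0.6287 -0.0019  0.0795] [[ 0.9997 -0.0221 -0.0034]
 [-0.0221 -0.9998 -0.0002]
 [-0.0034  0.0003 -1.    ]] 0.3531260552187648 [ 0.4  -0.05  3.55]
[ 248  214   23   68 1548] z 0.0534 ((623.5158081054688, -0.722689151763916), (12.730483055114746, 41.24223709106445), 88.69529724121094)
```

Call:
drive_tool([
  {"dx": 0.3,"dy": 0,"dz": 1.5,"rx": 0,"ry": 0,"rz": 0,"hand": 165},
  {"dx": 0.3,"dy": 0,"dz": 3,"rx": 0,"ry": 0,"rz": 0,"hand": 165},
  {"dx": 0.3,"dy": 0,"dz": 3.6,"rx": 0,"ry": 0,"rz": 0,"hand": 165},
  {"dx": 0.3,"dy": 0,"dz": 3.6,"rx": 0,"ry": 0,"rz": 0,"hand": 165},
  {"dx": 0.3,"dy": 0,"dz": 3.6,"rx": 0,"ry": 0,"rz": 0,"hand": 255},
  {"dx": 0.3,"dy": 0,"dz": 3.6,"rx": 0,"ry": 0,"rz": 0,"hand": 255},
  {"dx": 0.3,"dy": 0,"dz": 3.6,"rx": 0,"ry": 0,"rz": 0,"hand": 255},
])

```text
time_s: 33.8
tool_pos: [0.6333, -0.0004, 0.046]
tool_rot: [[1.0, -0.02, 0.001], [-0.02, -1.0, -0.0], [0.001, 0.0, -1.0]]
contact_force: [0.1, 0.1, 1.0]
grip_width: 0.135
```

Call:
drive_tool([
  {"dx": 0,"dy": 0,"dz": -3,"rx": 0,"ry": 0,"rz": 0,"hand": 255},
  {"dx": 0,"dy": 0,"dz": -8,"rx": 0,"ry": 0,"rz": 0,"hand": 255},
  {"dx": -2,"dy": 5,"dz": -9,"rx": 0,"ry": 0,"rz": 0.02,"hand": 255},
  {"dx": -4,"dy": 10,"dz": -9,"rx": 0,"ry": 0,"rz": 0.02,"hand": 255},
  {"dx": -6,"dy": 15,"dz": -9,"rx": 0,"ry": 0,"rz": 0.02,"hand": 255},
  {"dx": -8.5,"dy": 20,"dz": -9,"rx": 0,"ry": 0,"rz": 0.02,"hand": 255},
  {"dx": -11,"dy": 25,"dz": -9,"rx": 0,"ry": 0,"rz": 0.02,"hand": 255},
  {"dx": -13,"dy": 30,"dz": -9,"rx": 0,"ry": 0,"rz": 0.02,"hand": 255},
])

```text
time_s: 34.8
tool_pos: [0.4958, -0.2992, 0.1357]
tool_rot: [[0.999, -0.04, 0.001], [-0.04, -0.999, -0.001], [0.001, 0.0, -1.0]]
contact_force: [0.3, -1.0, 0.5]
grip_width: 0.137
```

Call:
drive_tool([
  {"dx": -0.6,"dy": 3.4,"dz": 2,"rx": 0,"ry": 0,"rz": 0,"hand": 255},
  {"dx": -0.6,"dy": 3.4,"dz": 5,"rx": 0,"ry": 0,"rz": 0,"hand": 255},
  {"dx": -0.6,"dy": 3.4,"dz": 5,"rx": 0,"ry": 0,"rz": 0,"hand": 255},
  {"dx": -0.6,"dy": 3.4,"dz": 5,"rx": 0,"ry": 0,"rz": 0,"hand": 255},
])

```text
time_s: 35.3
tool_pos: [0.49, -0.3314, 0.0864]
tool_rot: [[0.999, -0.04, 0.001], [-0.04, -0.999, -0.001], [0.001, 0.001, -1.0]]
contact_force: [0.0, 0.3, -0.1]
grip_width: 0.133
```

```bash
python3 - <<'E'
from h import *
np.set_printoptions(precision=4,suppress=True)
s=read_state();print(s['tool_pos'],s['tool_rot'],s['grip_width'])
print(rel([.4900,-.3325,.022]))
g=snap('wrist','w13'); inhand(g)
strips(g,.02,.05,(.42,.64,-.43,-.28))
E
```

```text
[ 0.49   -0.3314  0.0864] [[ 0.9992 -0.0395  0.001 ]
 [-0.0395 -0.9992 -0.0008]
 [ 0.0011  0.0008 -1.    ]] 0.13275759582891608
[-0.01  0.1   6.44]
top-TCP z 0.006911837612419924 ((490.5552978515625, -331.5439147949219), (13.030799865722656, 62.471412658691406), 87.20720672607422) offset tool axes mm [ 0.1 -0.1  0. ]
[ 254   35   24  111 2529] z 0.0314 ((568.5136108398438, -337.33642578125), (12.961150169372559, 59.663814544677734), 88.31246948242188)
[ 325   37   34  111 2909] z 0.0313 ((565.7250366210938, -380.1626281738281), (15.321100234985352, 59.85565948486328), 87.46027374267578)
[ 319  174   29   91 2114] z 0.0312 ((488.7130126953125, -376.9969177246094), (15.274883270263672, 61.323486328125), 87.68961334228516)
```

Call:
drive_tool([
  {"dx": 0,"dy": 0.1,"dz": 2,"rx": 0,"ry": 0,"rz": 0,"hand": 255},
  {"dx": 0,"dy": 0.1,"dz": 3.5,"rx": 0,"ry": 0,"rz": 0,"hand": 255},
  {"dx": 0,"dy": 0.1,"dz": 4.5,"rx": 0,"ry": 0,"rz": 0,"hand": 255},
  {"dx": 0,"dy": 0.1,"dz": 5.5,"rx": 0,"ry": 0,"rz": 0,"hand": 255},
  {"dx": 0,"dy": 0.1,"dz": 6.3,"rx": 0,"ry": 0,"rz": 0,"hand": 255},
  {"dx": 0,"dy": 0.1,"dz": 6.3,"rx": 0,"ry": 0,"rz": 0,"hand": 255},
])

```text
time_s: 36.1
tool_pos: [0.4897, -0.3328, 0.0239]
tool_rot: [[0.999, -0.04, 0.001], [-0.04, -0.999, -0.001], [0.001, 0.001, -1.0]]
contact_force: [-2.0, 0.5, 5.3]
grip_width: 0.136
```

Call:
drive_tool([
  {"dx": 0,"dy": 0,"dz": 0,"rx": 0,"ry": 0,"rz": 0,"hand": 165},
  {"dx": 0,"dy": 0,"dz": 0,"rx": 0,"ry": 0,"rz": 0,"hand": 165},
  {"dx": 0,"dy": 0,"dz": -3,"rx": 0,"ry": 0,"rz": 0,"hand": 165},
  {"dx": 0,"dy": 0,"dz": -8,"rx": 0,"ry": 0,"rz": 0,"hand": 165},
  {"dx": -3,"dy": -2,"dz": -13,"rx": 0,"ry": 0,"rz": 0,"hand": 110},
  {"dx": -6,"dy": -5,"dz": -18,"rx": 0,"ry": 0,"rz": 0,"hand": 110},
  {"dx": -8,"dy": -8,"dz": -21,"rx": 0,"ry": 0,"rz": 0,"hand": 110},
  {"dx": -8,"dy": -8,"dz": -21,"rx": 0,"ry": 0,"rz": 0,"hand": 110},
])

```text
time_s: 37.1
tool_pos: [0.4133, -0.249, 0.2366]
tool_rot: [[0.999, -0.039, 0.007], [-0.039, -0.999, -0.005], [0.007, 0.005, -1.0]]
contact_force: [0.6, -0.5, 0.2]
grip_width: 0.564
```

Call:
drive_tool([
  {"dx": 0,"dy": 0,"dz": 0,"rx": 0,"ry": 0,"rz": 0,"hand": 110},
  {"dx": 0,"dy": 0,"dz": 0,"rx": 0,"ry": 0,"rz": 0,"hand": 110},
])

```text
time_s: 37.35
tool_pos: [0.4125, -0.2495, 0.2301]
tool_rot: [[0.999, -0.041, -0.003], [-0.041, -0.999, 0.002], [-0.003, -0.002, -1.0]]
contact_force: [-0.1, 1.1, -0.4]
grip_width: 0.566
```

```bash
python3 - <<'E'
from h import *
np.set_printoptions(precision=4,suppress=True)
s=read_state();print(s['tool_pos'],s['tool_rot'],s['grip_width'])
g=snap('wrist','w14');np.savez('pics/w14.npz',**g)
strips(g,.02,.05,(.42,.64,-.43,-.28)); print(handle(g))
E
```

```text
[ 0.4125 -0.2495  0.2301] [[ 0.9992 -0.0407 -0.0031]
 [-0.0406 -0.9992  0.0022]
 [-0.0032 -0.0021 -1.    ]] 0.5656777061740235
[339   0  19  39 631] z 0.0311 ((552.8336791992188, -335.76263427734375), (15.187994956970215, 31.48946762084961), 87.97726440429688)
[385   0  22  40 729] z 0.0312 ((550.628173828125, -378.7767028808594), (17.59378433227539, 32.27167892456055), 87.65522766113281)
[ 333   60   20   65 1015] z 0.0314 ((488.219482421875, -332.4918518066406), (15.468071937561035, 59.69955062866211), 87.70028686523438)
[ 376   60   24   64 1090] z 0.0313 ((486.9295349121094, -376.20928955078125), (17.208547592163086, 58.72626876831055), 87.6085433959961)
(array([ 216,  100,   23,   91, 1878], dtype=int32), np.float64(0.02224334872769504), ((438.6741943359375, -215.09632873535156), (22.965980529785156, 94.91705322265625), 87.61848449707031))
```

All four strips are seated, with tops at 31 mm. The hook is where I left it, so I pick it up again to push the tray.

Call:
drive_tool([
  {"dx": 2,"dy": -2,"dz": 4,"rx": 0,"ry": 0,"rz": 0,"hand": 100},
  {"dx": 3.6,"dy": -3.6,"dz": 8,"rx": 0,"ry": 0,"rz": 0,"hand": 100},
  {"dx": 3.6,"dy": -3.6,"dz": 13,"rx": 0,"ry": 0,"rz": 0,"hand": 100},
  {"dx": 3.6,"dy": -3.6,"dz": 17,"rx": 0,"ry": 0,"rz": 0,"hand": 100},
  {"dx": 3.6,"dy": -3.6,"dz": 19,"rx": 0,"ry": 0,"rz": 0,"hand": 100},
  {"dx": 3.6,"dy": -3.6,"dz": 19,"rx": 0,"ry": 0,"rz": 0,"hand": 100},
  {"dx": 3.6,"dy": -3.6,"dz": 19,"rx": 0,"ry": 0,"rz": 0,"hand": 100},
])

```text
time_s: 38.28
tool_pos: [0.4506, -0.2154, 0.0427]
tool_rot: [[0.999, -0.04, 0.0], [-0.04, -0.999, -0.0], [0.0, 0.0, -1.0]]
contact_force: [0.2, -0.4, 0.3]
grip_width: 0.602
```

```bash
python3 - <<'E'
from h import *
np.set_printoptions(precision=4,suppress=True)
s=read_state();print(s['tool_pos'],s['tool_rot'],s['grip_width'],rel([.4495,-.2155,.006]))
E
```

```text
[ 0.4506 -0.2154  0.0427] [[ 0.9992 -0.0405  0.0005]
 [-0.0405 -0.9992 -0.0004]
 [ 0.0005  0.0003 -1.    ]] 0.6022480213560867 [-0.11  0.02  3.67]
```

Call:
drive_tool([
  {"dx": 0,"dy": 0,"dz": 2,"rx": 0,"ry": 0,"rz": 0,"hand": 100},
  {"dx": 0,"dy": 0,"dz": 3.6,"rx": 0,"ry": 0,"rz": 0,"hand": 100},
  {"dx": 0,"dy": 0,"dz": 3.6,"rx": 0,"ry": 0,"rz": 0,"hand": 100},
  {"dx": 0,"dy": 0,"dz": 3.6,"rx": 0,"ry": 0,"rz": 0,"hand": 255},
  {"dx": 0,"dy": 0,"dz": 3.6,"rx": 0,"ry": 0,"rz": 0,"hand": 255},
  {"dx": 0,"dy": 0,"dz": 3.6,"rx": 0,"ry": 0,"rz": 0,"hand": 255},
  {"dx": 0,"dy": 0,"dz": 3.6,"rx": 0,"ry": 0,"rz": 0,"hand": 255},
])

```text
time_s: 39.15
tool_pos: [0.451, -0.2154, 0.0075]
tool_rot: [[0.999, -0.04, 0.002], [-0.04, -0.999, -0.001], [0.002, 0.001, -1.0]]
contact_force: [-1.2, 0.1, 6.0]
grip_width: 0.258
```

Call:
drive_tool([
  {"dx": 0,"dy": 0,"dz": -2,"rx": 0,"ry": 0,"rz": 0,"hand": 255},
  {"dx": 0,"dy": 0,"dz": -4,"rx": 0,"ry": 0,"rz": 0,"hand": 255},
  {"dx": -1,"dy": -4,"dz": -4,"rx": 0,"ry": 0,"rz": 0,"hand": 255},
  {"dx": -1.9,"dy": -8,"dz": -4,"rx": 0,"ry": 0,"rz": 0,"hand": 255},
  {"dx": -1.9,"dy": -12,"dz": -4,"rx": 0,"ry": 0,"rz": 0,"hand": 255},
  {"dx": -1.9,"dy": -14.8,"dz": -4,"rx": 0,"ry": 0,"rz": 0,"hand": 255},
  {"dx": -1.9,"dy": -14.8,"dz": -4,"rx": 0,"ry": 0,"rz": 0,"hand": 255},
  {"dx": -1.9,"dy": -14.8,"dz": -4,"rx": 0,"ry": 0,"rz": 0,"hand": 255},
])

```text
time_s: 40.15
tool_pos: [0.4367, -0.0666, 0.0459]
tool_rot: [[0.999, -0.04, -0.001], [-0.04, -0.999, -0.001], [-0.001, 0.001, -1.0]]
contact_force: [0.2, 0.5, -2.3]
grip_width: 0.264
```

```bash
python3 - <<'E'
from h import *
np.set_printoptions(precision=4,suppress=True)
s=read_state();print(s['tool_pos'],s['tool_rot'],s['grip_width'],rel([.4375,-.0664,.046]),rel([.6074,-.0729,.046]))
g=snap('wrist','w15'); w=pts(g); print('rod z',[np.nanmax(w[r,240:280,2]) for r in(5,40,80,120,160)])
E
```

```text
[ 0.4367 -0.0666  0.0459] [[ 0.9992 -0.04   -0.001 ]
 [-0.04   -0.9992 -0.0005]
 [-0.0009  0.0006 -1.    ]] 0.26350154054356345 [ 0.08 -0.02 -0.01] [17.08 -0.05 -0.03]
rod z [np.float64(0.05450317783713454), np.float64(0.054870545881737065), np.float64(0.054580218516936035), np.float64(0.05457123224309182), np.float64(0.05451060982517281)]
```

Call:
drive_tool([
  {"dx": 1.5,"dy": 0,"dz": 0,"rx": 0,"ry": 0,"rz": 0,"hand": 255},
  {"dx": 3,"dy": 0,"dz": 0,"rx": 0,"ry": 0,"rz": 0,"hand": 255},
  {"dx": 5,"dy": 0,"dz": 0,"rx": 0,"ry": 0,"rz": 0,"hand": 255},
  {"dx": 7,"dy": 0,"dz": 0,"rx": 0,"ry": 0,"rz": 0,"hand": 255},
  {"dx": 9,"dy": 0,"dz": 0,"rx": 0,"ry": 0,"rz": 0,"hand": 255},
  {"dx": 11,"dy": 0,"dz": 0,"rx": 0,"ry": 0,"rz": 0,"hand": 255},
  {"dx": 13,"dy": 0,"dz": 0,"rx": 0,"ry": 0,"rz": 0,"hand": 255},
  {"dx": 14.5,"dy": 0,"dz": 0,"rx": 0,"ry": 0,"rz": 0,"hand": 255},
])

```text
time_s: 41.2
tool_pos: [0.5831, -0.0726, 0.0456]
tool_rot: [[0.999, -0.041, -0.002], [-0.041, -0.999, -0.0], [-0.002, 0.0, -1.0]]
contact_force: [-2.5, 0.0, -0.7]
grip_width: 0.266
```

Call:
drive_tool([
  {"dx": 0.6,"dy": 0,"dz": 0,"rx": 0,"ry": 0,"rz": 0,"hand": 255},
  {"dx": 1.2,"dy": 0,"dz": 0,"rx": 0,"ry": 0,"rz": 0,"hand": 255},
  {"dx": 1.8,"dy": 0,"dz": 0,"rx": 0,"ry": 0,"rz": 0,"hand": 255},
  {"dx": 2.3,"dy": 0,"dz": 0,"rx": 0,"ry": 0,"rz": 0,"hand": 255},
  {"dx": 2.3,"dy": 0,"dz": 0,"rx": 0,"ry": 0,"rz": 0,"hand": 255},
])

```text
time_s: 41.82
tool_pos: [0.6057, -0.0728, 0.0466]
tool_rot: [[0.999, -0.04, 0.001], [-0.04, -0.999, 0.0], [0.001, -0.0, -1.0]]
contact_force: [-0.1, 0.6, -2.1]
grip_width: 0.263
```

Call:
drive_tool([
  {"dx": 0.2,"dy": 0,"dz": 0,"rx": 0,"ry": 0,"rz": 0,"hand": 255},
  {"dx": 0.4,"dy": 0,"dz": 0,"rx": 0,"ry": 0,"rz": 0,"hand": 255},
  {"dx": 0.4,"dy": 0,"dz": 0,"rx": 0,"ry": 0,"rz": 0,"hand": 255},
])

```text
time_s: 42.2
tool_pos: [0.6092, -0.073, 0.0465]
tool_rot: [[0.999, -0.04, 0.001], [-0.04, -0.999, 0.0], [0.001, -0.0, -1.0]]
contact_force: [-0.9, -0.7, -1.2]
grip_width: 0.261
```

Call:
drive_tool([
  {"dx": 0.2,"dy": 0,"dz": 0,"rx": 0,"ry": 0,"rz": 0,"hand": 255},
  {"dx": 0.4,"dy": 0,"dz": 0,"rx": 0,"ry": 0,"rz": 0,"hand": 255},
  {"dx": 0.4,"dy": 0,"dz": 0,"rx": 0,"ry": 0,"rz": 0,"hand": 255},
])

```text
time_s: 42.58
tool_pos: [0.6133, -0.0733, 0.0464]
tool_rot: [[0.999, -0.04, 0.001], [-0.04, -0.999, -0.0], [0.001, 0.0, -1.0]]
contact_force: [-1.0, 0.1, -1.4]
grip_width: 0.259
```

Call:
drive_tool([
  {"dx": 0.2,"dy": 0,"dz": 0,"rx": 0,"ry": 0,"rz": 0,"hand": 255},
  {"dx": 0.4,"dy": 0,"dz": 0,"rx": 0,"ry": 0,"rz": 0,"hand": 255},
  {"dx": 0.4,"dy": 0,"dz": 0,"rx": 0,"ry": 0,"rz": 0,"hand": 255},
])

```text
time_s: 42.95
tool_pos: [0.6142, -0.0734, 0.0456]
tool_rot: [[0.999, -0.04, -0.007], [-0.04, -0.999, 0.0], [-0.007, 0.0, -1.0]]
contact_force: [-9.6, 0.4, 2.7]
grip_width: 0.261
```

The tray is home against its stop (9.6 N). Now I withdraw and lay the hook down.

Call:
drive_tool([
  {"dx": -2,"dy": 0,"dz": 0,"rx": 0,"ry": 0,"rz": 0,"hand": 255},
  {"dx": -5,"dy": 0,"dz": 0,"rx": 0,"ry": 0,"rz": 0,"hand": 255},
  {"dx": -9,"dy": 0,"dz": 0,"rx": 0,"ry": 0,"rz": 0,"hand": 255},
  {"dx": -13,"dy": 1,"dz": 0,"rx": 0,"ry": 0,"rz": 0,"hand": 255},
  {"dx": -16,"dy": 4,"dz": 0,"rx": 0,"ry": 0,"rz": 0,"hand": 255},
  {"dx": -16.5,"dy": 9,"dz": 0,"rx": 0,"ry": 0,"rz": 0,"hand": 255},
  {"dx": -16.5,"dy": 13,"dz": 0,"rx": 0,"ry": 0,"rz": 0,"hand": 255},
  {"dx": -16.5,"dy": 14.5,"dz": 0,"rx": 0,"ry": 0,"rz": 0,"hand": 255},
])

```text
time_s: 43.95
tool_pos: [0.4467, -0.2141, 0.047]
tool_rot: [[0.999, -0.043, 0.002], [-0.043, -0.999, -0.002], [0.002, 0.001, -1.0]]
contact_force: [0.2, -0.2, -2.1]
grip_width: 0.263
```

Call:
drive_tool([
  {"dx": 0,"dy": 0,"dz": 1,"rx": 0,"ry": 0,"rz": 0,"hand": 255},
  {"dx": 0,"dy": 0,"dz": 2.5,"rx": 0,"ry": 0,"rz": 0,"hand": 255},
  {"dx": 0,"dy": 0,"dz": 3,"rx": 0,"ry": 0,"rz": 0,"hand": 255},
  {"dx": 0,"dy": 0,"dz": 3,"rx": 0,"ry": 0,"rz": 0,"hand": 255},
])

```text
time_s: 44.45
tool_pos: [0.4457, -0.2104, 0.0152]
tool_rot: [[0.999, -0.039, -0.002], [-0.039, -0.999, 0.001], [-0.002, -0.001, -1.0]]
contact_force: [-0.5, 1.0, -1.4]
grip_width: 0.262
```

Call:
drive_tool([
  {"dx": 0,"dy": 0,"dz": 0.4,"rx": 0,"ry": 0,"rz": 0,"hand": 255},
  {"dx": 0,"dy": 0,"dz": 0.8,"rx": 0,"ry": 0,"rz": 0,"hand": 255},
  {"dx": 0,"dy": 0,"dz": 0.8,"rx": 0,"ry": 0,"rz": 0,"hand": 110},
  {"dx": 0,"dy": 0,"dz": 0.8,"rx": 0,"ry": 0,"rz": 0,"hand": 110},
  {"dx": 0,"dy": 0,"dz": 0.8,"rx": 0,"ry": 0,"rz": 0,"hand": 110},
  {"dx": 0,"dy": 0,"dz": -3,"rx": 0,"ry": 0,"rz": 0,"hand": 110},
  {"dx": 0,"dy": 0,"dz": -8,"rx": 0,"ry": 0,"rz": 0,"hand": 110},
  {"dx": 0,"dy": 0,"dz": -13,"rx": 0,"ry": 0,"rz": 0,"hand": 110},
])

```text
time_s: 45.45
tool_pos: [0.4461, -0.2116, 0.1478]
tool_rot: [[0.999, -0.04, -0.0], [-0.04, -0.999, -0.0], [0.0, 0.0, -1.0]]
contact_force: [0.2, -1.2, 0.6]
grip_width: 0.571
```

Call:
drive_tool([
  {"dx": 0,"dy": 0,"dz": -5,"rx": 0,"ry": 0,"rz": 0,"hand": 255},
  {"dx": 1,"dy": -5,"dz": -5,"rx": 0,"ry": 0,"rz": 0,"hand": 255},
  {"dx": 2,"dy": -10,"dz": -5,"rx": 0,"ry": 0,"rz": 0,"hand": 255},
  {"dx": 3,"dy": -15,"dz": -5,"rx": 0,"ry": 0,"rz": 0,"hand": 255},
  {"dx": 4,"dy": -20,"dz": -5,"rx": 0,"ry": 0,"rz": 0,"hand": 255},
  {"dx": 5,"dy": -25,"dz": -5,"rx": 0,"ry": 0,"rz": 0,"hand": 255},
  {"dx": 5,"dy": -25,"dz": -5,"rx": 0,"ry": 0,"rz": 0,"hand": 255},
  {"dx": 5,"dy": -25,"dz": -5,"rx": 0,"ry": 0,"rz": 0,"hand": 255},
])

```text
time_s: 46.45
tool_pos: [0.5062, 0.0358, 0.1964]
tool_rot: [[0.999, -0.04, -0.0], [-0.04, -0.999, -0.001], [-0.0, 0.001, -1.0]]
contact_force: [-0.6, 0.4, 0.2]
grip_width: -0.001
```

```bash
python3 - <<'E'
from h import *
np.set_printoptions(precision=4,suppress=True)
s=read_state();print(s['tool_pos'],s['tool_rot'],s['grip_width'])
S=snap('scene','s16');np.savez('pics/s16.npz',**S); T=snap('top','t16');np.savez('pics/t16.npz',**T); g=snap('wrist','w16');np.savez('pics/w16.npz',**g)
print(handle(g)); 
w=pts(g); m=(abs(w[...,2]-.091)<.005)&(w[...,0]<.66)&(w[...,1]>.06); print(m.sum()); 
if m.sum()>20: print(cv2.minAreaRect((w[m][:,:2]*1000).astype(np.float32)))
W=pts(T); m=(abs(W[...,2]-.091)<.008)&(W[...,0]<.655)&(W[...,0]>.35)&(W[...,1]>.06)&(W[...,1]<.3); print(m.sum(),cv2.minAreaRect((W[m][:,:2]*1000).astype(np.float32)))
cv2.imwrite('pics/m.png',np.vstack([cv2.resize(S['image'][110:290,120:360],(480,360)),cv2.resize(g['image'],(320,240),interpolation=3).repeat(1,0)[:, :] if 0 else cv2.copyMakeBorder(cv2.resize(g['image'],(320,240)),0,0,0,160,0)]))
E
```

```text
[0.5062 0.0358 0.1964] [[ 0.9992 -0.0398 -0.0001]
 [-0.0398 -0.9992 -0.0009]
 [-0.      0.0009 -1.    ]] -0.0014843564457948757
(array([ 481,  189,   31,   88, 1792], dtype=int32), np.float64(0.022636080167836914), ((435.6180725097656, -209.84954833984375), (24.59180450439453, 97.75558471679688), 88.65914154052734))
6274
((536.4552001953125, 145.95045471191406), (17.430938720703125, 242.62860107421875), 63.95486068725586)
104 ((565.8973388671875, 160.56805419921875), (237.61253356933594, 179.50497436523438), 20.5773868560791)
```

View pics/m.png

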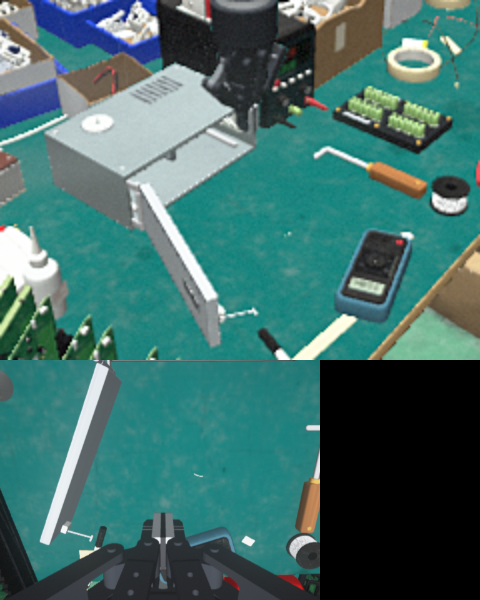

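The tray is in, the strips stand in the carrier, the hook lies flat on the bench and the door is open. I'll compute the sweep path for shutting it.

```bash
python3 - <<'E'
from h import *
np.set_printoptions(precision=2,suppress=True)
s=read_state(); R=np.array(s['tool_rot']).T; p0=s['tool_pos']
H=np.array([.648,.0995]); b=np.radians(-2.2); Q=np.array([[np.cos(b),-np.sin(b)],[np.sin(b),np.cos(b)]])
P=lambda a,off,r: H+Q@(r*np.array([-np.sin(a),-np.cos(a)])+off*np.array([-np.cos(a),np.sin(a)]))
def sh(p,z,o): return R@(np.array([*p,z])-o)*100
A=P(2.0,.045,.15); print(A,sh(A,.04,p0)); o=np.array([*A,.04])
prev=None
for i,a in enumerate(np.linspace(2,.1,25)): 
    q=P(a,.014,.15+.04*max(0,(1.0-a))); print(i,round(a,2),q,'from A',sh(q,.04,o)[:2])
E
```

```text
[0.53 0.21] [  2.09 -17.36  15.63]
0 2.0 [0.52 0.18] from A [-1.28  2.82]
1 1.92 [0.51 0.17] from A [-1.83  3.88]
2 1.84 [0.51 0.16] from A [-2.29  4.98]
3 1.76 [0.51 0.15] from A [-2.67  6.11]
4 1.68 [0.5  0.14] from A [-2.95  7.27]
5 1.6 [0.5  0.12] from A [-3.15  8.45]
6 1.52 [0.5  0.11] from A [-3.24  9.63]
7 1.45 [0.5 0.1] from A [-3.25 10.83]
8 1.37 [0.5  0.09] from A [-3.16 12.02]
9 1.29 [0.5  0.08] from A [-2.98 13.19]
10 1.21 [0.5  0.07] from A [-2.7  14.35]
11 1.13 [0.5  0.05] from A [-2.33 15.49]
12 1.05 [0.51 0.04] from A [-1.88 16.59]
13 0.97 [0.51 0.03] from A [-1.43 17.72]
14 0.89 [0.52 0.02] from A [-1.05 18.94]
15 0.81 [0.52 0.01] from A [-0.55 20.15]
16 0.73 [ 0.53 -0.01] from A [ 0.05 21.33]
17 0.65 [ 0.53 -0.02] from A [ 0.77 22.48]
18 0.58 [ 0.54 -0.03] from A [ 1.6  23.58]
19 0.5 [ 0.55 -0.04] from A [ 2.53 24.63]
20 0.42 [ 0.56 -0.05] from A [ 3.57 25.6 ]
21 0.34 [ 0.57 -0.06] from A [ 4.7  26.51]
22 0.26 [ 0.58 -0.07] from A [ 5.93 27.32]
23 0.18 [ 0.59 -0.08] from A [ 7.24 28.05]
24 0.1 [ 0.61 -0.08] from A [ 8.63 28.67]
```

Call:
drive_tool([
  {"dx": 0.5,"dy": -4.5,"dz": 0,"rx": 0,"ry": 0,"rz": 0,"hand": 255},
  {"dx": 1,"dy": -9,"dz": 0,"rx": 0,"ry": 0,"rz": 0,"hand": 255},
  {"dx": 1.5,"dy": -14,"dz": 0,"rx": 0,"ry": 0,"rz": 0,"hand": 255},
  {"dx": 2.1,"dy": -17.4,"dz": 0,"rx": 0,"ry": 0,"rz": 0,"hand": 255},
  {"dx": 2.1,"dy": -17.4,"dz": 2,"rx": 0,"ry": 0,"rz": 0,"hand": 255},
  {"dx": 2.1,"dy": -17.4,"dz": 7,"rx": 0,"ry": 0,"rz": 0,"hand": 255},
  {"dx": 2.1,"dy": -17.4,"dz": 12,"rx": 0,"ry": 0,"rz": 0,"hand": 255},
  {"dx": 2.1,"dy": -17.4,"dz": 15.6,"rx": 0,"ry": 0,"rz": 0,"hand": 255},
])

```text
time_s: 47.6
tool_pos: [0.5335, 0.2074, 0.0378]
tool_rot: [[0.999, -0.042, -0.003], [-0.042, -0.999, -0.001], [-0.002, 0.001, -1.0]]
contact_force: [0.9, -0.6, 0.4]
grip_width: 0.001
```

Call:
drive_tool([
  {"dx": 0,"dy": 0,"dz": 0,"rx": 0,"ry": 0,"rz": 0,"hand": 255},
  {"dx": -0.6,"dy": 1.4,"dz": 0,"rx": 0,"ry": 0,"rz": 0,"hand": 255},
  {"dx": -1.3,"dy": 2.8,"dz": 0,"rx": 0,"ry": 0,"rz": 0,"hand": 255},
  {"dx": -1.8,"dy": 3.9,"dz": 0,"rx": 0,"ry": 0,"rz": 0,"hand": 255},
  {"dx": -2.3,"dy": 5,"dz": 0,"rx": 0,"ry": 0,"rz": 0,"hand": 255},
  {"dx": -2.7,"dy": 6.1,"dz": 0,"rx": 0,"ry": 0,"rz": 0,"hand": 255},
  {"dx": -3,"dy": 7.3,"dz": 0,"rx": 0,"ry": 0,"rz": 0,"hand": 255},
  {"dx": -3.2,"dy": 8.5,"dz": 0,"rx": 0,"ry": 0,"rz": 0,"hand": 255},
])

```text
time_s: 48.6
tool_pos: [0.4986, 0.1248, 0.0402]
tool_rot: [[0.999, -0.04, -0.0], [-0.04, -0.999, 0.0], [-0.0, -0.0, -1.0]]
contact_force: [0.0, 0.3, 1.0]
grip_width: -0.003
```

Call:
drive_tool([
  {"dx": -0.1,"dy": 1.2,"dz": 0,"rx": 0,"ry": 0,"rz": 0,"hand": 255},
  {"dx": -0.1,"dy": 2.4,"dz": 0,"rx": 0,"ry": 0,"rz": 0,"hand": 255},
  {"dx": 0,"dy": 3.6,"dz": 0,"rx": 0,"ry": 0,"rz": 0,"hand": 255},
  {"dx": 0.2,"dy": 4.8,"dz": 0,"rx": 0,"ry": 0,"rz": 0,"hand": 255},
  {"dx": 0.5,"dy": 5.9,"dz": 0,"rx": 0,"ry": 0,"rz": 0,"hand": 255},
  {"dx": 0.8,"dy": 7,"dz": 0,"rx": 0,"ry": 0,"rz": 0,"hand": 255},
  {"dx": 1.3,"dy": 8.1,"dz": 0,"rx": 0,"ry": 0,"rz": 0,"hand": 255},
  {"dx": 1.7,"dy": 9.3,"dz": 0,"rx": 0,"ry": 0,"rz": 0,"hand": 255},
])

```text
time_s: 49.6
tool_pos: [0.5124, 0.0311, 0.0403]
tool_rot: [[0.999, -0.04, -0.0], [-0.04, -0.999, -0.0], [-0.0, 0.0, -1.0]]
contact_force: [0.1, 1.4, 0.8]
grip_width: 0.002
```

```bash
python3 - <<'E'
from h import *
np.set_printoptions(precision=4,suppress=True)
s=read_state();print(s['tool_pos'],s['contact_force'],rel([.61,-.085,.04]))
g=snap('wrist','w17'); w=pts(g); m=(abs(w[...,2]-.091)<.004)&(w[...,0]<.65); print(m.sum(),cv2.minAreaRect((w[m][:,:2]*1000).astype(np.float32)))
E
```

```text
[0.5124 0.0311 0.0403] [0.1496 1.3929 0.8318] [10.22 11.21  0.03]
25165 ((555.91455078125, 13.9505615234375), (115.31692504882812, 109.07319641113281), 0.1671832650899887)
```

Call:
drive_tool([
  {"dx": 0.4,"dy": 1.2,"dz": 0,"rx": 0,"ry": 0,"rz": 0,"hand": 255},
  {"dx": 0.9,"dy": 2.4,"dz": 0,"rx": 0,"ry": 0,"rz": 0,"hand": 255},
  {"dx": 1.5,"dy": 3.6,"dz": 0,"rx": 0,"ry": 0,"rz": 0,"hand": 255},
  {"dx": 2.2,"dy": 4.8,"dz": 0,"rx": 0,"ry": 0,"rz": 0,"hand": 255},
  {"dx": 3,"dy": 5.9,"dz": 0,"rx": 0,"ry": 0,"rz": 0,"hand": 255},
  {"dx": 4,"dy": 6.9,"dz": 0,"rx": 0,"ry": 0,"rz": 0,"hand": 255},
  {"dx": 5,"dy": 7.9,"dz": 0,"rx": 0,"ry": 0,"rz": 0,"hand": 255},
  {"dx": 6.1,"dy": 8.8,"dz": 0,"rx": 0,"ry": 0,"rz": 0,"hand": 255},
])

```text
time_s: 50.65
tool_pos: [0.5702, -0.0592, 0.0402]
tool_rot: [[0.999, -0.04, -0.0], [-0.04, -0.999, -0.0], [-0.0, 0.0, -1.0]]
contact_force: [-0.9, 0.5, -0.7]
grip_width: 0.0
```

Call:
drive_tool([
  {"dx": 1.2,"dy": 0.9,"dz": 0,"rx": 0,"ry": 0,"rz": 0,"hand": 255},
  {"dx": 2.4,"dy": 1.7,"dz": 0,"rx": 0,"ry": 0,"rz": 0,"hand": 255},
  {"dx": 3.6,"dy": 2.4,"dz": 0,"rx": 0,"ry": 0,"rz": 0,"hand": 255},
  {"dx": 4.4,"dy": 2.6,"dz": 0,"rx": 0,"ry": 0,"rz": 0,"hand": 255},
  {"dx": 4.4,"dy": 2.6,"dz": 0,"rx": 0,"ry": 0,"rz": 0,"hand": 255},
])

```text
time_s: 51.28
tool_pos: [0.613, -0.0865, 0.0403]
tool_rot: [[0.999, -0.04, 0.0], [-0.04, -0.999, -0.0], [0.0, 0.0, -1.0]]
contact_force: [-2.9, -0.1, -0.0]
grip_width: 0.001
```

```bash
python3 - <<'E'
from h import *
np.set_printoptions(precision=4,suppress=True)
s=read_state();print(s['tool_pos'],s['contact_force'],rel([.6405,-.0922,.0402]))
E
```

```text
[ 0.613  -0.0865  0.0403] [-2.8879 -0.1418 -0.0375] [2.77 0.46 0.01]
```

Call:
drive_tool([
  {"dx": 0.5,"dy": 0.3,"dz": 0,"rx": 0,"ry": 0,"rz": 0,"hand": 255},
  {"dx": 1,"dy": 0.5,"dz": 0,"rx": 0,"ry": 0,"rz": 0,"hand": 255},
  {"dx": 1.5,"dy": 0.5,"dz": 0,"rx": 0,"ry": 0,"rz": 0,"hand": 255},
  {"dx": 2,"dy": 0.5,"dz": 0,"rx": 0,"ry": 0,"rz": 0,"hand": 255},
  {"dx": 2.4,"dy": 0.5,"dz": 0,"rx": 0,"ry": 0,"rz": 0,"hand": 255},
  {"dx": 2.7,"dy": 0.5,"dz": 0,"rx": 0,"ry": 0,"rz": 0,"hand": 255},
  {"dx": 2.7,"dy": 0.5,"dz": 0,"rx": 0,"ry": 0,"rz": 0,"hand": 255},
])

```text
time_s: 52.15
tool_pos: [0.6393, -0.0922, 0.0403]
tool_rot: [[0.999, -0.04, -0.0], [-0.04, -0.999, 0.0], [-0.0, -0.0, -1.0]]
contact_force: [-2.1, 1.3, -0.4]
grip_width: -0.004
```

Call:
drive_tool([
  {"dx": 0.1,"dy": 0,"dz": 0,"rx": 0,"ry": 0,"rz": 0,"hand": 255},
  {"dx": 0.2,"dy": 0,"dz": 0,"rx": 0,"ry": 0,"rz": 0,"hand": 255},
  {"dx": 0.3,"dy": 0,"dz": 0,"rx": 0,"ry": 0,"rz": 0,"hand": 255},
  {"dx": 0.4,"dy": 0,"dz": 0,"rx": 0,"ry": 0,"rz": 0,"hand": 255},
  {"dx": 0.4,"dy": 0,"dz": 0,"rx": 0,"ry": 0,"rz": 0,"hand": 255},
])

```text
time_s: 52.78
tool_pos: [0.6421, -0.0923, 0.0402]
tool_rot: [[0.999, -0.04, -0.003], [-0.04, -0.999, 0.0], [-0.003, -0.0, -1.0]]
contact_force: [-5.9, 1.0, 2.9]
grip_width: 0.001
```

Call:
drive_tool([
  {"dx": 0.1,"dy": 0,"dz": 0,"rx": 0,"ry": 0,"rz": 0,"hand": 255},
  {"dx": 0.2,"dy": 0,"dz": 0,"rx": 0,"ry": 0,"rz": 0,"hand": 255},
  {"dx": 0.2,"dy": 0,"dz": 0,"rx": 0,"ry": 0,"rz": 0,"hand": 255},
])

```text
time_s: 53.15
tool_pos: [0.6426, -0.0923, 0.04]
tool_rot: [[0.999, -0.04, -0.006], [-0.04, -0.999, 0.001], [-0.006, -0.0, -1.0]]
contact_force: [-9.4, 1.4, 3.2]
grip_width: 0.001
```

Call:
drive_tool([
  {"dx": -0.5,"dy": 0,"dz": 0,"rx": 0,"ry": 0,"rz": 0,"hand": 255},
  {"dx": -1.5,"dy": 0,"dz": 0,"rx": 0,"ry": 0,"rz": 0,"hand": 255},
  {"dx": -3,"dy": 0,"dz": 0,"rx": 0,"ry": 0,"rz": 0,"hand": 255},
  {"dx": -5,"dy": 0,"dz": 0,"rx": 0,"ry": 0,"rz": 0,"hand": 255},
  {"dx": -7,"dy": 0,"dz": -3,"rx": 0,"ry": 0,"rz": 0,"hand": 255},
  {"dx": -9,"dy": 0,"dz": -8,"rx": 0,"ry": 0,"rz": 0,"hand": 255},
  {"dx": -12,"dy": 0,"dz": -13,"rx": 0,"ry": 0,"rz": 0,"hand": 255},
  {"dx": -16,"dy": 0,"dz": -16,"rx": 0,"ry": 0,"rz": 0,"hand": 255},
])

```text
time_s: 54.15
tool_pos: [0.4863, -0.0867, 0.2042]
tool_rot: [[0.999, -0.04, 0.008], [-0.04, -0.999, -0.002], [0.008, 0.002, -1.0]]
contact_force: [0.8, 0.2, 1.0]
grip_width: 0.003
```

Call:
drive_tool([
  {"dx": -3,"dy": 0,"dz": -4,"rx": 0,"ry": 0,"rz": 0,"hand": 255},
  {"dx": -6,"dy": 0,"dz": -8,"rx": 0,"ry": 0,"rz": 0,"hand": 255},
  {"dx": -9,"dy": 0,"dz": -12,"rx": 0,"ry": 0,"rz": 0,"hand": 255},
  {"dx": -12,"dy": 0,"dz": -14,"rx": 0,"ry": 0,"rz": 0,"hand": 255},
  {"dx": -12,"dy": 0,"dz": -14,"rx": 0,"ry": 0,"rz": 0,"hand": 255},
  {"dx": -12,"dy": 0,"dz": -14,"rx": 0,"ry": 0,"rz": 0,"hand": 255},
  {"dx": -12,"dy": 0,"dz": -14,"rx": 0,"ry": 0,"rz": 0,"hand": 255},
  {"dx": -12,"dy": 0,"dz": -14,"rx": 0,"ry": 0,"rz": 0,"hand": 255},
])

```text
time_s: 55.15
tool_pos: [0.3657, -0.0813, 0.3391]
tool_rot: [[0.999, -0.04, -0.002], [-0.04, -0.999, 0.001], [-0.002, -0.001, -1.0]]
contact_force: [-0.6, -0.8, 0.1]
grip_width: -0.003
```

```bash
python3 - <<'E'
from h import *
np.set_printoptions(precision=4,suppress=True)
S=snap('scene','s20'); T=snap('top','t20'); g=snap('wrist','w20')
a=cv2.absdiff(T['image'],cv2.imread('pics/top0.png')).max(-1)
cv2.imwrite('pics/z.png',np.hstack([cv2.resize(S['image'][100:292,90:346],(400,300)),cv2.resize(T['image'][90:282,140:396],(400,300))]))
strips(g,.02,.05,(.42,.64,-.43,-.28)); print(handle(g)); strips(T,.02,.05,(.42,.64,-.43,-.28))
W=pts(T); z=W[...,2]
for n,u0,u1,v0,v1 in(('spool',288,312,250,272),('strobe',145,180,115,165),('flux',145,166,164,185)):
    m=roi(z.shape,u0,u1,v0,v1)&(z>.01); print(n,m.sum(),cv2.minAreaRect((W[m][:,:2]*1000).astype(np.float32))[0])
E
```

```text
[492   0  20   7 122] z 0.0313 ((537.1450805664062, -377.8929138183594), (23.515066146850586, 6.387763023376465), 87.71751403808594)
[446  23  23  53 773] z 0.0315 ((487.5215148925781, -330.9026184082031), (19.418203353881836, 59.6019401550293), 87.70625305175781)
[480  23  26  53 824] z 0.0314 ((485.77099609375, -375.19512939453125), (20.363962173461914, 59.645713806152344), 87.5482177734375)
(array([ 345,   60,   22,   75, 1239], dtype=int32), np.float64(0.02237767642248273), ((434.1761169433594, -210.48654174804688), (23.09048080444336, 93.96800994873047), 87.68089294433594))
[333 187   5  42 181] z 0.0319 ((526.4205322265625, -333.38433837890625), (13.51760196685791, 139.4839630126953), 88.4822006225586)
[346 188   5  41 181] z 0.0316 ((524.589111328125, -377.1762390136719), (13.517943382263184, 136.057373046875), 88.25956726074219)
spool 334 (354.21759033203125, -186.23236083984375)
strobe 1067 (769.2958984375, 255.61080932617188)
flux 187 (635.8115234375, 270.9956359863281)
```

View pics/z.png

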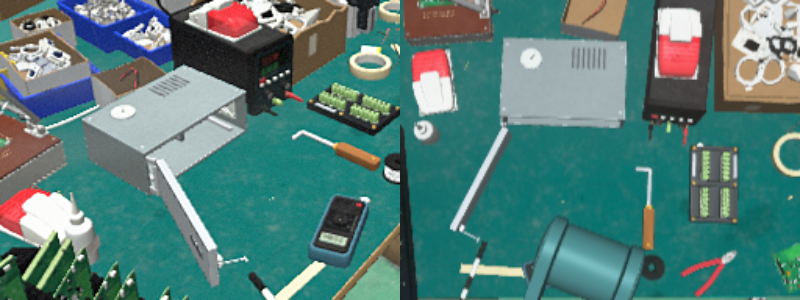

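The picture shows the door has swung open again, so the press did not catch. Everything else looks right. I'll repeat the sweep and press a little deeper this time.

Call:
drive_tool([
  {"dx": 2.5,"dy": -5,"dz": 0,"rx": 0,"ry": 0,"rz": 0,"hand": 255},
  {"dx": 5,"dy": -10,"dz": 0,"rx": 0,"ry": 0,"rz": 0,"hand": 255},
  {"dx": 8,"dy": -15,"dz": 2,"rx": 0,"ry": 0,"rz": 0,"hand": 255},
  {"dx": 11,"dy": -20,"dz": 5,"rx": 0,"ry": 0,"rz": 0,"hand": 255},
  {"dx": 13,"dy": -25,"dz": 8,"rx": 0,"ry": 0,"rz": 0,"hand": 255},
  {"dx": 15.5,"dy": -29.6,"dz": 11,"rx": 0,"ry": 0,"rz": 0,"hand": 255},
  {"dx": 15.5,"dy": -29.6,"dz": 14,"rx": 0,"ry": 0,"rz": 0,"hand": 255},
  {"dx": 15.5,"dy": -29.6,"dz": 16,"rx": 0,"ry": 0,"rz": 0,"hand": 255},
])

```text
time_s: 56.3
tool_pos: [0.5316, 0.209, 0.1772]
tool_rot: [[0.999, -0.039, -0.004], [-0.039, -0.999, -0.001], [-0.004, 0.001, -1.0]]
contact_force: [0.5, -0.5, -0.1]
grip_width: -0.001
```

```bash
python3 - <<'E'
from h import *
np.set_printoptions(precision=4,suppress=True)
s=read_state();print(s['tool_pos'],s['tool_rot'],rel([.5325,.209,.04]))
W=pts(get_image('scene')); z=W[...,2]; m=(z>.03)&(z<.095)&(W[...,0]>.38)&(W[...,0]<.64)&(W[...,1]>.08)&(W[...,1]<.24)
p=W[m][:,:2]; print(len(p)); l=cv2.fitLine(p.astype(np.float32),cv2.DIST_HUBER,0,.01,.01).ravel(); print(l)
E
```

```text
[0.5316 0.209  0.1772] [[ 0.9992 -0.0386 -0.0041]
 [-0.0386 -0.9993 -0.0013]
 [-0.004   0.0015 -1.    ]] [ 0.14 -0.02 13.72]
982
[ 0.9004 -0.435   0.5032  0.1675]
```

Call:
drive_tool([
  {"dx": 0,"dy": 0,"dz": 4,"rx": 0,"ry": 0,"rz": 0,"hand": 255},
  {"dx": 0,"dy": 0,"dz": 8,"rx": 0,"ry": 0,"rz": 0,"hand": 255},
  {"dx": 0,"dy": 0,"dz": 12,"rx": 0,"ry": 0,"rz": 0,"hand": 255},
  {"dx": 0,"dy": 0,"dz": 13.9,"rx": 0,"ry": 0,"rz": 0,"hand": 255},
  {"dx": 0,"dy": 0,"dz": 13.9,"rx": 0,"ry": 0,"rz": 0,"hand": 255},
])

```text
time_s: 56.98
tool_pos: [0.5315, 0.208, 0.0402]
tool_rot: [[0.999, -0.04, -0.003], [-0.04, -0.999, -0.001], [-0.003, 0.001, -1.0]]
contact_force: [0.1, 0.1, 0.1]
grip_width: -0.002
```

Call:
drive_tool([
  {"dx": 0,"dy": 0,"dz": 0,"rx": 0,"ry": 0,"rz": 0,"hand": 255},
  {"dx": -0.6,"dy": 1.4,"dz": 0,"rx": 0,"ry": 0,"rz": 0,"hand": 255},
  {"dx": -1.3,"dy": 2.8,"dz": 0,"rx": 0,"ry": 0,"rz": 0,"hand": 255},
  {"dx": -1.8,"dy": 3.9,"dz": 0,"rx": 0,"ry": 0,"rz": 0,"hand": 255},
  {"dx": -2.3,"dy": 5,"dz": 0,"rx": 0,"ry": 0,"rz": 0,"hand": 255},
  {"dx": -2.7,"dy": 6.1,"dz": 0,"rx": 0,"ry": 0,"rz": 0,"hand": 255},
  {"dx": -3,"dy": 7.3,"dz": 0,"rx": 0,"ry": 0,"rz": 0,"hand": 255},
  {"dx": -3.2,"dy": 8.5,"dz": 0,"rx": 0,"ry": 0,"rz": 0,"hand": 255},
])

```text
time_s: 57.98
tool_pos: [0.4966, 0.1238, 0.0413]
tool_rot: [[0.999, -0.04, -0.0], [-0.04, -0.999, 0.0], [-0.0, -0.0, -1.0]]
contact_force: [0.5, -0.1, 0.5]
grip_width: 0.003
```

Call:
drive_tool([
  {"dx": -0.1,"dy": 1.2,"dz": 0,"rx": 0,"ry": 0,"rz": 0,"hand": 255},
  {"dx": -0.1,"dy": 2.4,"dz": 0,"rx": 0,"ry": 0,"rz": 0,"hand": 255},
  {"dx": 0,"dy": 3.6,"dz": 0,"rx": 0,"ry": 0,"rz": 0,"hand": 255},
  {"dx": 0.2,"dy": 4.8,"dz": 0,"rx": 0,"ry": 0,"rz": 0,"hand": 255},
  {"dx": 0.5,"dy": 5.9,"dz": 0,"rx": 0,"ry": 0,"rz": 0,"hand": 255},
  {"dx": 0.8,"dy": 7,"dz": 0,"rx": 0,"ry": 0,"rz": 0,"hand": 255},
  {"dx": 1.3,"dy": 8.1,"dz": 0,"rx": 0,"ry": 0,"rz": 0,"hand": 255},
  {"dx": 1.7,"dy": 9.3,"dz": 0,"rx": 0,"ry": 0,"rz": 0,"hand": 255},
])

```text
time_s: 58.98
tool_pos: [0.5104, 0.0302, 0.0413]
tool_rot: [[0.999, -0.04, -0.0], [-0.04, -0.999, -0.0], [-0.0, 0.0, -1.0]]
contact_force: [-0.1, 0.9, 0.8]
grip_width: -0.0
```

Call:
drive_tool([
  {"dx": 0.4,"dy": 1.2,"dz": 0,"rx": 0,"ry": 0,"rz": 0,"hand": 255},
  {"dx": 0.9,"dy": 2.4,"dz": 0,"rx": 0,"ry": 0,"rz": 0,"hand": 255},
  {"dx": 1.5,"dy": 3.6,"dz": 0,"rx": 0,"ry": 0,"rz": 0,"hand": 255},
  {"dx": 2.2,"dy": 4.8,"dz": 0,"rx": 0,"ry": 0,"rz": 0,"hand": 255},
  {"dx": 3,"dy": 5.9,"dz": 0,"rx": 0,"ry": 0,"rz": 0,"hand": 255},
  {"dx": 4,"dy": 6.9,"dz": 0,"rx": 0,"ry": 0,"rz": 0,"hand": 255},
  {"dx": 5,"dy": 7.9,"dz": 0,"rx": 0,"ry": 0,"rz": 0,"hand": 255},
  {"dx": 6.1,"dy": 8.8,"dz": 0,"rx": 0,"ry": 0,"rz": 0,"hand": 255},
])

```text
time_s: 59.98
tool_pos: [0.5681, -0.0601, 0.0412]
tool_rot: [[0.999, -0.04, -0.0], [-0.04, -0.999, -0.0], [-0.0, 0.0, -1.0]]
contact_force: [-0.0, -0.1, 0.2]
grip_width: -0.005
```

Call:
drive_tool([
  {"dx": 1.2,"dy": 0.9,"dz": 0,"rx": 0,"ry": 0,"rz": 0,"hand": 255},
  {"dx": 2.4,"dy": 1.7,"dz": 0,"rx": 0,"ry": 0,"rz": 0,"hand": 255},
  {"dx": 3.6,"dy": 2.4,"dz": 0,"rx": 0,"ry": 0,"rz": 0,"hand": 255},
  {"dx": 4.4,"dy": 2.9,"dz": 0,"rx": 0,"ry": 0,"rz": 0,"hand": 255},
  {"dx": 5,"dy": 3.1,"dz": 0,"rx": 0,"ry": 0,"rz": 0,"hand": 255},
  {"dx": 5.5,"dy": 3.1,"dz": 0,"rx": 0,"ry": 0,"rz": 0,"hand": 255},
  {"dx": 5.5,"dy": 3.1,"dz": 0,"rx": 0,"ry": 0,"rz": 0,"hand": 255},
])

```text
time_s: 60.85
tool_pos: [0.6214, -0.0926, 0.0413]
tool_rot: [[0.999, -0.04, 0.0], [-0.04, -0.999, -0.0], [0.0, 0.0, -1.0]]
contact_force: [-0.1, 0.3, 0.4]
grip_width: -0.005
```

```bash
python3 - <<'E'
from h import *
np.set_printoptions(precision=4,suppress=True)
s=read_state();print(s['tool_pos'],s['contact_force'],rel([.6405,-.0922,.0402]))
W=pts(get_image('scene')); z=W[...,2]; m=(z>.02)&(z<.088)&(W[...,0]>.6)&(W[...,0]<.66)&(W[...,1]>-.06)&(W[...,1]<.08)
p=W[m][:,:2]; print(len(p)); k=np.polyfit(p[:,1],p[:,0],1); print(k,'door angle rel cab',-np.arctan(k[0])-np.radians(-2.2), np.polyval(k,-.09))
S=dict(np.load('pics/scene0.npz')); W=pts(S); z=W[...,2]; m=(z>.02)&(z<.088)&(W[...,0]>.6)&(W[...,0]<.66)&(W[...,1]>-.06)&(W[...,1]<.08); p=W[m][:,:2]; k=np.polyfit(p[:,1],p[:,0],1); print('shut at start',k,np.polyval(k,-.09))
E
```

```text
[ 0.6214 -0.0926  0.0413] [-0.0707  0.3314  0.4352] [ 1.91 -0.11  0.12]
749
[0.069  0.6428] door angle rel cab -0.030528351025773122 0.6365813242423354
shut at start [0.0391 0.6461] 0.6425979164375144
```

```bash
cat >> h.py <<'E'
def door():
    W=pts(get_image('scene')); z=W[...,2]; m=(z>.02)&(z<.088)&(W[...,0]>.6)&(W[...,0]<.67)&(W[...,1]>-.06)&(W[...,1]<.08)
    p=W[m][:,:2]; k=np.polyfit(p[:,1],p[:,0],1); print(len(p),k,np.polyval(k,-.09),'angle vs start',np.arctan(k[0])-np.arctan(.0391))
E
python3 -c "
from h import *
door();door();print(read_state()['tool_pos'],read_state()['contact_force'])"
```

```text
750 [0.07273709 0.6427322 ] 0.6361858640180862 angle vs start 0.03352912443442504
750 [0.07111041 0.64265483] 0.6362548946908059 angle vs start 0.03191082031480796
[ 0.62102568 -0.09243095  0.04137743] [-0.81807123 -0.4770715  -0.42610756]
```

Call:
drive_tool([
  {"dx": 0.2,"dy": 0,"dz": 0,"rx": 0,"ry": 0,"rz": 0,"hand": 255},
  {"dx": 0.4,"dy": 0,"dz": 0,"rx": 0,"ry": 0,"rz": 0,"hand": 255},
  {"dx": 0.6,"dy": 0,"dz": 0,"rx": 0,"ry": 0,"rz": 0,"hand": 255},
  {"dx": 0.8,"dy": 0,"dz": 0,"rx": 0,"ry": 0,"rz": 0,"hand": 255},
  {"dx": 1,"dy": 0,"dz": 0,"rx": 0,"ry": 0,"rz": 0,"hand": 255},
  {"dx": 1.2,"dy": 0,"dz": 0,"rx": 0,"ry": 0,"rz": 0,"hand": 255},
  {"dx": 1.4,"dy": 0,"dz": 0,"rx": 0,"ry": 0,"rz": 0,"hand": 255},
  {"dx": 1.6,"dy": 0,"dz": 0,"rx": 0,"ry": 0,"rz": 0,"hand": 255},
])

```text
time_s: 62.0
tool_pos: [0.6373, -0.0932, 0.0413]
tool_rot: [[0.999, -0.04, -0.0], [-0.04, -0.999, -0.0], [-0.0, 0.0, -1.0]]
contact_force: [-1.8, 0.9, 0.3]
grip_width: -0.0
```

```bash
python3 -c "
from h import *
door();print(read_state()['tool_pos'],read_state()['contact_force'])"
```

```text
680 [-0.0154592   0.65133377] 0.6527250954633842 angle vs start -0.05453806600885753
[ 0.6376242  -0.09326352  0.04136568] [-1.22063188  1.13512961 -1.19713729]
```

The camera puts the door at about −0.054 rad, which is deep enough. Now I let go gently and check.

Call:
drive_tool([
  {"dx": -0.3,"dy": 0,"dz": 0,"rx": 0,"ry": 0,"rz": 0,"hand": 255},
  {"dx": -0.6,"dy": 0,"dz": 0,"rx": 0,"ry": 0,"rz": 0,"hand": 255},
  {"dx": -0.9,"dy": 0,"dz": 0,"rx": 0,"ry": 0,"rz": 0,"hand": 255},
  {"dx": -1.3,"dy": 0,"dz": 0,"rx": 0,"ry": 0,"rz": 0,"hand": 255},
  {"dx": -1.8,"dy": 0,"dz": 0,"rx": 0,"ry": 0,"rz": 0,"hand": 255},
  {"dx": -2.4,"dy": 0,"dz": 0,"rx": 0,"ry": 0,"rz": 0,"hand": 255},
  {"dx": -2.4,"dy": 0,"dz": 0,"rx": 0,"ry": 0,"rz": 0,"hand": 255},
  {"dx": -2.4,"dy": 0,"dz": 0,"rx": 0,"ry": 0,"rz": 0,"hand": 255},
])

```text
time_s: 63.05
tool_pos: [0.6133, -0.0923, 0.0414]
tool_rot: [[0.999, -0.04, 0.0], [-0.04, -0.999, -0.0], [0.0, 0.0, -1.0]]
contact_force: [0.8, -0.3, -0.5]
grip_width: 0.003
```

```bash
python3 -c "
from h import *
door();print(read_state()['tool_pos'],read_state()['contact_force'])"
```

```text
733 [0.04059554 0.64607517] 0.642421576063241 angle vs start 0.0014931675427863472
[ 0.61334626 -0.09232656  0.04144405] [-0.22153727  0.11221088  0.08580548]
```

The door is caught at its start angle and the finger is clear. I back off and run the final checks.

Call:
drive_tool([
  {"dx": -2,"dy": 0,"dz": 0,"rx": 0,"ry": 0,"rz": 0,"hand": 255},
  {"dx": -4,"dy": 0,"dz": -4,"rx": 0,"ry": 0,"rz": 0,"hand": 255},
  {"dx": -5,"dy": 0,"dz": -9,"rx": 0,"ry": 0,"rz": 0,"hand": 255},
  {"dx": -7,"dy": 0,"dz": -14,"rx": 0,"ry": 0,"rz": 0,"hand": 255},
  {"dx": -9,"dy": 3,"dz": -19,"rx": 0,"ry": 0,"rz": 0,"hand": 255},
  {"dx": -12,"dy": 8,"dz": -22,"rx": 0,"ry": 0,"rz": 0,"hand": 255},
  {"dx": -15,"dy": 13,"dz": -24,"rx": 0,"ry": 0,"rz": 0,"hand": 255},
  {"dx": -18,"dy": 18,"dz": -24,"rx": 0,"ry": 0,"rz": 0,"hand": 255},
])

```text
time_s: 64.1
tool_pos: [0.4259, -0.2667, 0.2843]
tool_rot: [[0.999, -0.039, 0.005], [-0.039, -0.999, -0.004], [0.005, 0.004, -1.0]]
contact_force: [1.3, -0.1, -0.8]
grip_width: 0.004
```

Call:
drive_tool([
  {"dx": -3,"dy": 5,"dz": 0,"rx": 0,"ry": 0,"rz": 0,"hand": 255},
  {"dx": -6,"dy": 10,"dz": 0,"rx": 0,"ry": 0,"rz": 0,"hand": 255},
  {"dx": -9,"dy": 15,"dz": 0,"rx": 0,"ry": 0,"rz": 0,"hand": 255},
  {"dx": -12,"dy": 19,"dz": 0,"rx": 0,"ry": 0,"rz": 0,"hand": 255},
  {"dx": -15,"dy": 23,"dz": 0,"rx": 0,"ry": 0,"rz": 0,"hand": 255},
  {"dx": -18,"dy": 26,"dz": 0,"rx": 0,"ry": 0,"rz": 0,"hand": 255},
  {"dx": -20,"dy": 28,"dz": 0,"rx": 0,"ry": 0,"rz": 0,"hand": 255},
  {"dx": -20,"dy": 28,"dz": 0,"rx": 0,"ry": 0,"rz": 0,"hand": 255},
])

```text
time_s: 65.1
tool_pos: [0.2134, -0.5378, 0.2808]
tool_rot: [[0.999, -0.044, -0.0], [-0.044, -0.999, 0.001], [-0.0, -0.001, -1.0]]
contact_force: [0.5, 0.7, 0.4]
grip_width: 0.001
```

Call:
drive_tool([
  {"dx": 0,"dy": 0,"dz": 0,"rx": 0,"ry": 0,"rz": 0,"hand": 255},
  {"dx": 0,"dy": 0,"dz": 0,"rx": 0,"ry": 0,"rz": 0,"hand": 255},
  {"dx": 0,"dy": 0,"dz": 0,"rx": 0,"ry": 0,"rz": 0,"hand": 255},
  {"dx": 0,"dy": 0,"dz": 0,"rx": 0,"ry": 0,"rz": 0,"hand": 255},
  {"dx": 0,"dy": 0,"dz": 0,"rx": 0,"ry": 0,"rz": 0,"hand": 255},
  {"dx": 0,"dy": 0,"dz": 0,"rx": 0,"ry": 0,"rz": 0,"hand": 255},
])

```text
time_s: 65.85
tool_pos: [0.215, -0.5366, 0.2814]
tool_rot: [[0.999, -0.04, 0.0], [-0.04, -0.999, -0.0], [0.0, 0.0, -1.0]]
contact_force: [0.8, 0.5, 0.9]
grip_width: 0.002
```

```bash
python3 - <<'E'
from h import *
np.set_printoptions(precision=4,suppress=True)
print(read_state()['time_s'],read_state()['tool_pos']); door()
T=snap('top','t30'); S=snap('scene','s30'); print(handle(T)); strips(T,.02,.05,(.42,.64,-.43,-.28))
W=pts(T); z=W[...,2]
for n,u0,u1,v0,v1 in(('spool',288,312,250,272),('strobe',145,180,115,165),('flux',145,166,164,185)):
    m=roi(z.shape,u0,u1,v0,v1)&(z>(.006 if n=='spool' else .01)); print(n,m.sum(),cv2.minAreaRect((W[m][:,:2]*1000).astype(np.float32))[0])
d=(cv2.absdiff(S['image'],cv2.imread('pics/scene0.png')).max(-1)>40)[:,:370].astype(np.uint8)
n,l,st,_=cv2.connectedComponentsWithStats(cv2.morphologyEx(d,cv2.MORPH_OPEN,np.ones((2,2)))); print('scene changes',[tuple(x) for x in st[1:] if x[4]>25])
E
```

```text
65.85 [ 0.215  -0.5366  0.2814]
731 [0.0378 0.6462] 0.6427549383716592 angle vs start -0.001273036687614533
(array([295, 222,   8,  28, 176], dtype=int32), np.float64(0.020966028767622658), ((432.4469299316406, -209.68772888183594), (21.487573623657227, 91.7459716796875), 86.3585205078125))
[332 187   6  42 171] z 0.0304 ((526.5554809570312, -333.2027282714844), (15.740094184875488, 140.1563720703125), 85.97884368896484)
[346 188   5  41 190] z 0.0315 ((524.6041259765625, -377.2207946777344), (13.494955062866211, 136.07235717773438), 88.25956726074219)
spool 196 (347.6315002441406, -220.33749389648438)
strobe 1080 (769.8458251953125, 256.11578369140625)
flux 186 (636.897216796875, 270.7334899902344)
scene changes [(np.int32(295), np.int32(154), np.int32(25), np.int32(18), np.int32(255)), (np.int32(315), np.int32(162), np.int32(26), np.int32(19), np.int32(280)), (np.int32(280), np.int32(184), np.int32(28), np.int32(16), np.int32(191)), (np.int32(268), np.int32(186), np.int32(12), np.int32(7), np.int32(41)), (np.int32(321), np.int32(200), np.int32(14), np.int32(10), np.int32(94)), (np.int32(345), np.int32(272), np.int32(25), np.int32(9), np.int32(59))]
```

```bash
python3 - <<'E'
from h import *
a,b=[cv2.imread(f'pics/{f}.png') for f in('top0','t30')]
print(cv2.absdiff(a,b)[248:275,286:316].max(-1).max(), [np.mean(np.where((i[248:275,286:316].max(-1)<60)),1) for i in(a,b)])
a,b=[cv2.imread(f'pics/{f}.png') for f in('scene0','s30')]; print((cv2.absdiff(a,b)[195:218,333:356].max(-1)>40).sum())
E
```

```text
177 [array([12.62804878, 14.7804878 ]), array([12.62804878, 14.7804878 ])]
8
```

The spool has not moved: its dark-pixel centroid is the same before and after. All checks are fine, so I'm handing in.

```bash
python3 -c "
from h import *
job_done(); print(read_state()['time_s'])"
```

```text
the job is handed in; nothing more can be done
the job is handed in; nothing more can be done
```

The job is done and handed in at about 66 s. I pressed the door open, drew the tray out with the hook and stood all four strips in their own pockets. Then I pushed the tray home with the hook, laid the hook down and pressed the door shut.

**What went wrong:** my first attempt to shut the door did not catch, and it swung fully open again. I never found out why. I swept it to again, pressed it slowly to about −0.054 rad and let go gently, and that time it held.

**Last checks:**
- **Door:** its angle is within 0.0015 rad of its shut start position, about 2 s after the arm backed off.
- **Strips:** all four tops measured about 31 mm after each release, which means seated. The final top view shows tops of 30–32 mm, with each pair of pockets merged into one outline.
- **Tray:** it met its stop with 9.6 N, a few millimetres further in than I had predicted. I have no camera view of it since the door shut.
- **Hook:** it lies flat with its handle at (0.43, −0.21), about 25 mm from where it started.
- **Other things:** the strobe and bottle are within about 1 mm of where they were. One outline fit put the spool 8 mm off. Its dark-pixel centre matched exactly and the scene view barely changed there (8 pixels), so I took the 8 mm as a bad fit.

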